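# Load and clamp the jeweller's die press

### The arm

A 6-joint arm with a two-finger parallel gripper is mounted at the origin on the work surface. World frame = base frame: x ahead of the robot, y to its left, z up, the work surface at z = 0. Lengths are in m, angles in rad, forces in N, time in s.
With the tool pointing down it reaches from about 0.35 to 0.775 m from the base axis. Payload 7.3 kg.
Tool frame: the origin (TCP) lies at the very end of the fingers, on their centre line; the grasp point (between the pads) lies 19 mm behind it; z points along the fingers, y is the direction in which the jaws open and shut (so a half turn about z gives the same grasp; the last joint's range is limited). The gripper opens to 92 mm and grips with 3 to 60 N. Pads are 19 mm wide; open, the fingers measure 130 mm over their backs; the gripper's body (75 mm by 190 mm) begins 47 mm behind the grasp point.
Start: joints at [1.016, 0.342, 1.524, -0, 1.275, -0.146], TCP at [0.209, 0.482, 0.227] pointing down, gripper open.
Joint ranges: [-2.53, 2.53], [-0.77, 2.02], [0.04, 2.7], [-1, 4.14], [0.28, 2.66], [-3.11, 3.11]. Speed limits (rad/s): [2.57, 2.57, 3.14, 3.14, 3.14, 3.14].

### API

Orientations are given as [roll, pitch, yaw] about the fixed x, y, z axes, in that order (R = Rz(yaw) Ry(pitch) Rx(roll)).
In Python, from cell import robot gives the robot as it stands. The module is installed in compiled form; this text tells all that it offers.
- The arm moves only by the tool carry_out, never from a script. Its argument "series" is a list of rows, each an object with "jaw": the opening in per cent of the stroke, from 0 (shut) to 100 (fully open); "travel": the shift along the tool's x, y, z in units of 60 mm (1.0 is 60 mm), a list of three; "twist": the turn about the tool's z in units of 6 degrees (1.0 is 6 degrees). A call has 1 to 8 rows; each row shifts and turns the commanded pose from where the row before left it, along the tool's axes as they then stand; what a row does not reach is not made up. A row lasts 1/8 s, in which the tool goes at most 62.5 mm and 10.7 degrees, less where a joint would pass 70% of its speed; a pose out of reach is approached as far as the arm can. A call is refused whole if a number of a shift passes 1 or a number of a turn 1, either way. A call with a gripper value outside its range is refused whole. The fingers move at their own pace and stop on an object; "squeeze" is the grip in N (left out, the last holds). Time passes only in rows, so rows that do not move let the fingers close. It gives the time, the measured TCP pose, the force and the opening at its end, in the units of the state.
- robot.observe(): the state, without advancing time (a new reading comes with each control period).
- robot.read_camera(name): name is "scene" or "top" or "wrist"; returns the picture (384x512x3 uint8, blue, green, red); there is no depth.
- robot.calibration(name): a dict with "intrinsics" (3x3 intrinsics, pixels), "cam_to_world" (4x4, takes a point from camera to world coordinates); the wrist camera has in their place "tool_from_camera" (4x4, takes a point from camera to tool coordinates, whose origin is the TCP and whose axes are the flange's). Camera axes: x right, y up, looking along -z (the intrinsics and any distortion apply to the point x, -y, -z); pixel columns grow to the right and rows downward; lengths in m; the calibration is good to about 2 mm. A picture is of the moment at which its call begins: read the wrist's pose just before it. calibration takes no time and is no camera call.
- robot.hand_in(): hands the job in, once; it reports no verdict.
Trained networks look in the newest picture that a camera, given by its name, has taken for a name from the list of things; names that differ only in an ending like _2 or _b are one class to them, and where a whole thing is asked for, a point or a joint stands for the part that bears it (a point fixed in the world has none). Each returns a list of dicts, best first, with "score" (0 to 1); they miss things now and then, are a little off and sometimes report something else, mostly with a low value. They report only what shows in the picture. A call takes as long as a camera call. They do not tell look-alikes from the thing itself.
- robot.regions_of(camera, query): "pixels" (384x512 bool, what is visible of it) and "xy" ([column, row] in pixels, amid what is visible of it).
The state is a dict: "time": time; "qpos": joint angles; "qvel": joint speeds; "joint_efforts": joint torques, N m; "tool_pos": TCP position; "tool_rot": TCP orientation; "contact_force": force on the tool from outside, world axes, zero at the start; "torque": the same for the moment, N m; "opening": finger opening in m.
Only numpy, scipy, OpenCV 4.12 (cv2) and the standard library are available. Lean on these libraries where they do the work, as an engineer would, in place of code of your own. Each camera call takes 0.05 s, during which the arm holds its last target. There are 200 camera calls.

### The job

Load the little screw press: lift the cover plate off the tray's pins and lay it flat on the green mat, put every brass die bar from the cream board into a lane of the tray so that it lies flat, and seat the cover back down over both pins. Then push the tray fully home under the screw and turn the T-handle clockwise until it turns clearly harder, so that the cover is clamped firmly but not crushed (about 20 to 30 N is right), and let go. Leave the other tools and things on the bench alone.

Things in the scene. Friction and masses are not known exactly. Their poses are not given: they have to be found in the camera images.
- press: small blue screw press bolted to the bench: dark base plate 290 x 290 mm, two posts and a bridge (40 mm deep in x, 282 mm wide in y, underside 138 mm and top 164 mm above the bench). Origin: on the bench below the screw axis. Its x axis points from the loading side to the back; the tray slides out along its -x, roughly towards the robot
- tray (a joint): how far the loading tray is pulled out along the press's -x, in m: 0 = home (fully in, exactly under the screw, against the stop), 0.145 = all the way out. It runs on rails with about 2.5 N of friction and stays where it is left; it starts about 0.14 out
- tray_floor (a point): centre of the tray floor's upper face, 14 mm above the bench; axes as the press. Four lanes along x, centred at y = -54, -18, 18, 54 mm, each 32 mm wide, 98 mm long, parted by ribs 8 mm high, ended by lips 7 mm high. Beside the lanes stand two shoulders (|y| 70 to 100 mm, |x| up to 40 mm), tops 50 mm above this floor; each bears a pin
- tray_handle (a point): middle of the top edge of the tray's red upright handle plate, 82 mm in front of (-x of) the tray's centre, 12 mm thick in x, 50 mm wide in y; its top is 52 mm above the bench, its foot 7 mm. The tray can be pushed in by this plate's front face
- t_handle (a joint): turn of the T-handle in rad, clockwise from above positive: lowers the foot 4 mm per rad. Starts at 0 to 1.5, range 0 to 7.5. Runs free at about 0.12 N m; once the foot sits on the cover, a spring adds 20 N of pressing force (0.08 N m) per further rad. At 0 the foot is 12 mm above a seated cover's grip block. Self-locking to about 30 N; above that it springs back when let go
- t_grip (a point): centre of the T-handle's crossbar, on the screw axis, 205 mm above the bench (its height does not change). Crossbar 14 mm thick, 18 mm high, 76 mm long over y of this point, with a 20 mm black ball at each end; it turns with the handle and lies along the press's y at joint value 0. Below it 32 mm of thin stem (11 mm) are free
- pin_left (a point): tip of the tray's left pin: upright steel pin 8 mm thick, 16 mm high with a tapered end, in the middle of a shoulder top, 85 mm to +y of the tray's centre
- pin_right (a point): tip of the tray's right pin, the same, 85 mm to -y of the tray's centre
- foot: the press's dark round foot, 44 mm across, moving down under the bridge on the screw axis. Origin: centre of its lower face, 120 mm above the bench at t_handle = 0. The spring lets it give way up to 16 mm
- cover: copper-coloured cover plate 80 x 200 x 8 mm (x, y, z), 0.4 kg, with through holes of 11.5 mm at y = -85 and +85 mm (x = 0) for the pins and a steel grip block in the middle on top: 18 mm (x) x 60 mm (y), rising from 8 to 44 mm. Origin: centre of its underside. Starts seated on the tray, underside 50 mm above the tray floor; may go back either way round
- board: fixed cream board 300 x 180 x 4 mm on the bench, left or right of the press; the die bars lie on it. Origin: centre of its underside
- mat: fixed dark green mat 300 x 180 x 4 mm on the bench on the other side of the press, empty: room to lay the cover. Origin: centre of its underside
- bar1: brass die bar: base 80 x 26 x 12 mm (x, y, z) with a black grip block in the middle on top, 24 mm (x) x 16 mm (y), rising from 12 to 46 mm; 0.24 kg. Origin: centre of its underside. It fits any lane of the tray, lying along the lane. Two, three or four of the bars are there; the others are absent
- bar2: brass die bar: base 80 x 26 x 12 mm (x, y, z) with a black grip block in the middle on top, 24 mm (x) x 16 mm (y), rising from 12 to 46 mm; 0.24 kg. Origin: centre of its underside. It fits any lane of the tray, lying along the lane. Two, three or four of the bars are there; the others are absent
- bar3: brass die bar: base 80 x 26 x 12 mm (x, y, z) with a black grip block in the middle on top, 24 mm (x) x 16 mm (y), rising from 12 to 46 mm; 0.24 kg. Origin: centre of its underside. It fits any lane of the tray, lying along the lane. Two, three or four of the bars are there; the others are absent
- bar4: brass die bar: base 80 x 26 x 12 mm (x, y, z) with a black grip block in the middle on top, 24 mm (x) x 16 mm (y), rising from 12 to 46 mm; 0.24 kg. Origin: centre of its underside. It fits any lane of the tray, lying along the lane. Two, three or four of the bars are there; the others are absent
- doming_block: steel doming block, 56 mm cube with round hollows. Bystander: leave it where it is
- bench_block: dark steel bench block 70 x 70 x 25 mm. Bystander
- hammer: wooden-handled hammer 240 mm long. Bystander
- spray_bottle: clear bottle with white cap, 52 mm across, 130 mm tall. Bystander
- glass_jar: open glass jar, 64 mm across, 60 mm tall. Bystander
- bench_brush: bench brush, 200 mm long. Bystander
- graver: graver with wooden handle, 180 mm long. Bystander
- flat_file: file with wooden handle, 180 mm long. Bystander
Things that resemble listed ones, but are neither listed nor needed, are in the scene too. There is more than one size of the cover; the job needs the larger.

How it is judged:
On the way, in this order (a step that is already met when the one before it is completed fails the run):
1. the cover is off the tray and lies flat on the green mat (horizontal distance between cover and mat below 0.12 m and height (world z) of cover below 0.012 m and angle between cover's own z axis and vertical below 0.08 rad), for 0.2 s.
2. every die bar lies flat in a lane of the tray (x of bar1 in the frame of tray_floor between -0.014 and 0.014 m and y of bar1 in the frame of tray_floor between -0.064 and 0.064 m and z of bar1 in the frame of tray_floor between -0.003 and 0.004 m and angle between each of bar1, bar2, bar3, bar4's own z axis and vertical below 0.08 rad and angle between the x axis of each of bar1, bar2, bar3, bar4 and the x axis of tray_floor, either way round below 0.2 rad and x of bar2 in the frame of tray_floor between -0.014 and 0.014 m and y of bar2 in the frame of tray_floor between -0.064 and 0.064 m and z of bar2 in the frame of tray_floor between -0.003 and 0.004 m and x of bar3 in the frame of tray_floor between -0.014 and 0.014 m and y of bar3 in the frame of tray_floor between -0.064 and 0.064 m and z of bar3 in the frame of tray_floor between -0.003 and 0.004 m and x of bar4 in the frame of tray_floor between -0.014 and 0.014 m and y of bar4 in the frame of tray_floor between -0.064 and 0.064 m and z of bar4 in the frame of tray_floor between -0.003 and 0.004 m), for 0.3 s.
3. the cover sits down over both pins with the bars inside (all of step 2 and horizontal distance between cover and tray_floor below 0.005 m and z of cover in the frame of tray_floor between 0.047 and 0.053 m and angle between cover's own z axis and vertical below 0.03 rad and angle between the y axis of cover and the y axis of tray_floor, either way round below 0.06 rad), for 0.2 s.
4. the tray is fully home with the cover on (value of joint tray below 0.006 m and horizontal distance between cover and tray_floor below 0.005 m and z of cover in the frame of tray_floor between 0.047 and 0.053 m and angle between cover's own z axis and vertical below 0.03 rad and angle between the y axis of cover and the y axis of tray_floor, either way round below 0.06 rad), for 0.2 s.
5. the foot clamps the cover (contact force between foot and cover above 14 N), for 0.3 s.
At the end, for the whole second after the job is handed in: Every bar present lies flat in a lane (0.08 rad, under 4 mm off the floor); the cover sits over both pins (5 mm sideways, 3 mm in height); the tray is within 6 mm of home; the foot presses the cover with over 14 N after the handle is let go (all of step 2 and all of step 4 and contact force between foot and cover above 14 N and linear speed of cover below 0.01 m/s); the robot touches nothing.
It fails at once if the cover is crushed: the foot presses on it with more than 75 N (contact force between foot and cover above 75 N).
It fails at once if a bystander is pushed more than 40 mm from its place or knocked over (distance of any of doming_block, bench_block, hammer, spray_bottle, glass_jar, bench_brush, graver, flat_file from where it was at the start of the episode above 0.04 m or angle between any of spray_bottle, glass_jar's own z axis and vertical above 0.6 rad).
Of bar1, bar2, bar3, bar4 only 2 to 4 are there at a start; the rules pass over those that are not, and their reading is None.
At some moment in a run one of bar1, bar2, bar3, bar4, cover may be knocked a few centimetres aside while the robot is not near it.
It also fails if it takes over 208 s, if anything falls off the work surface, if the arm or the gripper's body presses on something with over 40 N, if the wrist force passes 120 N, or if a joint passes its speed limit or range.

## Working session

There is one attempt and no reset: what is moved stays moved. The work goes in short steps, Python scripts to look and compute and a tool call to move; the robot and the scene stay as the last step left them, time stands still between calls to the robot, and variables do not carry over. Pictures are saved under pics/ and viewed, about 12 in all and at most 16, crops included, and the job is handed in when it is done.

Besides the shell and the picture viewer there is one more tool, called after "Request:" as a command line: name --argument value ..., lists and objects as JSON in quotes. carry_out: Moves the arm, as the interface text tells. Its arguments: {"type":"object","properties":{"series":{"type":"array"},"squeeze":{"type":"number"}},"required":["series"]}

```bash
mkdir -p pics; python3 - <<'E'
from cell import robot
import cv2,numpy as np
s=robot.observe();print(s)
for c in("scene","top"):
    im=robot.read_camera(c);cv2.imwrite(f"pics/{c}0.png",im)
    k=robot.calibration(c);print(c,np.round(k['intrinsics'],1).tolist(),np.round(k['cam_to_world'],3).tolist(),k.keys())
k=robot.calibration("wrist");print(k)
a=cv2.imread("pics/top0.png");cv2.imwrite("pics/t0.png",cv2.resize(a,(800,600),interpolation=cv2.INTER_CUBIC))
E
```

```text
{'time': 0.0, 'qpos': array([ 1.01598354e+00,  3.42763410e-01,  1.52500902e+00, -1.58996907e-06,
        1.27541867e+00, -1.45996705e-01]), 'qvel': array([ 6.38494875e-06,  4.98718044e-04, -2.22099020e-03,  5.02538475e-04,
       -2.94879834e-04,  6.16866635e-04]), 'joint_efforts': array([-2.13258623e-03, -4.31236410e+01, -2.44220728e+01,  7.18446798e-02,
        5.58802695e-02, -1.16860128e-04]), 'tool_pos': array([0.20845981, 0.48139289, 0.22602665]), 'tool_rot': array([-3.14001099e+00, -2.31035341e-04,  2.73277686e+00]), 'contact_force': array([-0.26953692, -0.37320967, -0.61606664]), 'torque': array([ 0.02354633, -0.03674375, -0.01095831]), 'opening': 0.09186081243645634}
scene [[404.6, 0.0, 258.1], [0.0, 404.6, 188.0], [0.0, 0.0, 1.0]] [[0.119, -0.8, 0.588, 1.401], [0.993, 0.097, -0.069, -0.073], [-0.002, 0.592, 0.806, 1.302], [0.0, 0.0, 0.0, 1.0]] dict_keys(['intrinsics', 'cam_to_world'])
top [[423.6, 0.0, 261.8], [0.0, 423.6, 186.0], [0.0, 0.0, 1.0]] [[-0.057, 0.977, -0.208, 0.24], [-0.998, -0.057, 0.008, 0.009], [-0.004, 0.208, 0.978, 1.42], [0.0, 0.0, 0.0, 1.0]] dict_keys(['intrinsics', 'cam_to_world'])
{'intrinsics': array([[324.28351673,   0.        , 254.5723651 ],
       [  0.        , 324.28351673, 191.55998964],
       [  0.        ,   0.        ,   1.        ]]), 'tool_from_camera': array([[-2.54608475e-04,  9.66648980e-01,  2.56104833e-01,
         6.90247938e-02],
       [ 9.99999737e-01,  7.21526008e-05,  7.21822263e-04,
        -8.93615005e-04],
       [ 6.79270124e-04,  2.56104949e-01, -9.66648744e-01,
        -1.58273079e-01],
       [ 0.00000000e+00,  0.00000000e+00,  0.00000000e+00,
         1.00000000e+00]])}
```

View pics/t0.png

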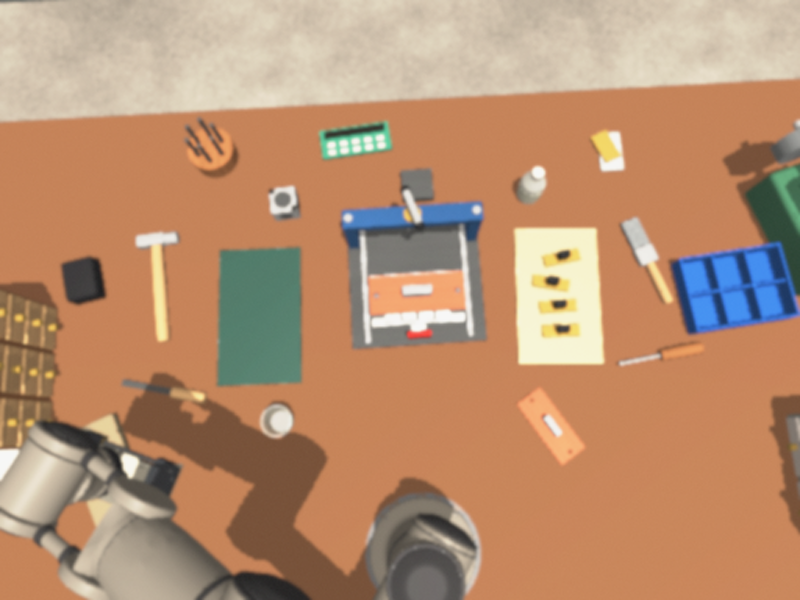

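View pics/scene0.png

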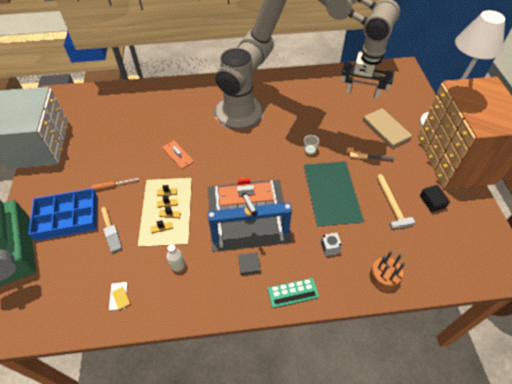

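The large cover sits on the tray at about (418,290) in the enlarged top picture. A smaller look-alike cover lies on the bench at (551,426). Four bars are on the board at (562,257), (550,282), (558,305) and (561,330). The empty mat is at (260,316) and the T-handle at (412,205). I choose the cover on the tray, and I'll check it in a close view.

```bash
cat > h.py <<'E'
from cell import robot
import cv2,numpy as np
from scipy.spatial.transform import Rotation as R
def T(s=None):
    s=s or robot.observe(); M=np.eye(4); M[:3,:3]=R.from_euler('xyz',s['tool_rot']).as_matrix(); M[:3,3]=s['tool_pos']; return M
def cam(c,M=None):
    k=robot.calibration(c); return k['intrinsics'],(k['cam_to_world'] if c!='wrist' else M@k['tool_from_camera'])
def p2w(c,uv,z,M=None):
    K,C=cam(c,M); d=np.linalg.solve(K,[uv[0],uv[1],1]); d=C[:3,:3]@(d*[1,-1,-1]); o=C[:3,3]
    return o+d*(z-o[2])/d[2]
def w2p(c,p,M=None):
    K,C=cam(c,M); q=C[:3,:3].T@(np.array(p)-C[:3,3]); q=K@(q*[1,-1,-1]); return q[:2]/q[2]
def snap(c,name=None):
    s=robot.observe(); M=T(s); im=robot.read_camera(c)
    if name: cv2.imwrite(f"pics/{name}.png",im)
    return im,M
def go(x,y,z,yaw_deg):
    """print tool-axis travel units from present pose, twist units"""
    s=robot.observe(); M=T(s); d=M[:3,:3].T@(np.array([x,y,z])-M[:3,3])/0.06
    yaw=np.degrees(s['tool_rot'][2]); tw=-((yaw_deg-yaw+180)%360-180)/6
    print('travel',np.round(d,3),'twist',round(tw,2),'q',np.round(s['qpos'],2))
def rect(mask):
    c=max(cv2.findContours(mask.astype(np.uint8),0,2)[0],key=cv2.contourArea); return cv2.minAreaRect(c)
E
python3 - <<'E'
from h import *
snap('top')
zs=dict(cover=.09,mat=.004,board=.004,bar1=.012+.02,tray_handle=.052,t_grip=.205,pin_left=.08,press=.1,tray_floor=.014)
for n,z in zs.items():
    for r in robot.regions_of('top',n)[:6]:
        print(n,round(r['score'],2),np.round(r['xy'],1),r['pixels'].sum(),np.round(p2w('top',r['xy'],z)[:2],3))
E
```

```text
cover 0.65 [265.8 187.5] 1503 [ 0.517 -0.014]
cover 0.65 [350.9 274. ] 917 [ 0.23  -0.259]
cover 0.43 [264.1 204.3] 578 [ 0.462 -0.006]
mat 0.65 [166.8 204.2] 4632 [0.496 0.323]
mat 0.65 [111.3 248.8] 290 [0.357 0.508]
board 0.84 [355.7 192.9] 4150 [ 0.498 -0.32 ]
bar1 0.76 [359.2 212.2] 196 [ 0.427 -0.318]
bar1 0.73 [338.6 118.7] 320 [ 0.757 -0.281]
bar1 0.69 [357.8 165.7] 188 [ 0.586 -0.33 ]
bar1 0.6 [354.5 199.3] 201 [ 0.471 -0.307]
bar1 0.58 [351.  181.2] 168 [ 0.533 -0.302]
tray_handle 0.91 [269.3 204.7] 527 [ 0.466 -0.023]
tray_handle 0.62 [341.4 121.9] 309 [ 0.737 -0.286]
tray_handle 0.57 [265.8 187.6] 1520 [ 0.524 -0.015]
t_grip 0.61 [263.2 131.8] 160 [ 0.664 -0.015]
pin_left 0.57 [266.  204.3] 599 [ 0.464 -0.012]
press 0.82 [263.3 168.2] 6223 [ 0.578 -0.01 ]
press 0.19 [177.  271.4] 333 [0.269 0.273]
tray_floor 0.62 [268.3 209.1] 614 [ 0.458 -0.019]
```

```bash
python3 -c "
from h import *
go(.517,-.014,.27,90)"
```

```text
travel [-8.    -5.539 -0.721] twist 11.1 q [ 1.02  0.34  1.52  0.    1.28 -0.15]
```

```bash
cat >> h.py <<'E'
import json
def plan(wps,jaw=100):
    """wps: list of (x,y,z,yaw_deg) from present pose; prints rounded rows, travel first-axes-then-twist"""
    s=robot.observe(); p=s['tool_pos'].copy(); yaw=np.degrees(s['tool_rot'][2]); rows=[]
    for x,y,z,w in wps:
        d=(np.array([x,y,z])-p); tw=(w-yaw+180)%360-180
        n=max(1,int(np.ceil(np.linalg.norm(d)/.058)),int(np.ceil(abs(tw)/5.9)))
        for i in range(n):
            k=n-i; D=(np.array([x,y,z])-p)/k; t=np.round(-((w-yaw+180)%360-180)/k/6,3)
            a=np.radians(yaw); Rm=np.array([[np.cos(a),np.sin(a),0],[np.sin(a),-np.cos(a),0],[0,0,-1]])
            tr=np.round(Rm.T@D/.06,2); p=p+Rm@tr*.06; yaw-=t*6
            rows.append((tr.tolist(),float(t)))
    print(len(rows),'q',np.round(s['qpos'],2))
    for r in rows: print(json.dumps(dict(jaw=jaw,travel=r[0],twist=r[1])))
E
python3 -c "
from h import *
plan([(.517,-.014,.27,90)])"
```

```text
12 q [ 1.02  0.34  1.52  0.    1.28 -0.15]
{"jaw": 100, "travel": [-0.67, -0.46, -0.06], "twist": 0.925}
{"jaw": 100, "travel": [-0.71, -0.4, -0.06], "twist": 0.925}
{"jaw": 100, "travel": [-0.74, -0.32, -0.06], "twist": 0.925}
{"jaw": 100, "travel": [-0.77, -0.25, -0.06], "twist": 0.925}
{"jaw": 100, "travel": [-0.79, -0.18, -0.06], "twist": 0.925}
{"jaw": 100, "travel": [-0.81, -0.1, -0.06], "twist": 0.924}
{"jaw": 100, "travel": [-0.81, -0.02, -0.06], "twist": 0.925}
{"jaw": 100, "travel": [-0.81, 0.06, -0.06], "twist": 0.924}
{"jaw": 100, "travel": [-0.8, 0.14, -0.06], "twist": 0.925}
{"jaw": 100, "travel": [-0.78, 0.21, -0.06], "twist": 0.924}
{"jaw": 100, "travel": [-0.76, 0.29, -0.06], "twist": 0.925}
{"jaw": 100, "travel": [-0.72, 0.36, -0.06], "twist": 0.924}
```

Request:
carry_out --series '[{"jaw": 100, "travel": [-0.67, -0.46, -0.06], "twist": 0.92}, {"jaw": 100, "travel": [-0.71, -0.4, -0.06], "twist": 0.92}, {"jaw": 100, "travel": [-0.74, -0.32, -0.06], "twist": 0.93}, {"jaw": 100, "travel": [-0.77, -0.25, -0.06], "twist": 0.93}, {"jaw": 100, "travel": [-0.79, -0.18, -0.06], "twist": 0.92}, {"jaw": 100, "travel": [-0.81, -0.1, -0.06], "twist": 0.92}, {"jaw": 100, "travel": [-0.81, -0.02, -0.06], "twist": 0.93}, {"jaw": 100, "travel": [-0.81, 0.06, -0.06], "twist": 0.92}]'

```text
time: 1.6
tool_pos: [0.4152, 0.1496, 0.2559]
tool_rot: [3.141, 0.0, 1.956]
contact_force: [0.5, 0.2, -0.4]
opening: 0.0917
```

Request:
carry_out --series '[{"jaw": 100, "travel": [-0.8, 0.14, -0.06], "twist": 0.92}, {"jaw": 100, "travel": [-0.78, 0.21, -0.06], "twist": 0.92}, {"jaw": 100, "travel": [-0.76, 0.29, -0.06], "twist": 0.93}, {"jaw": 100, "travel": [-0.72, 0.36, -0.06], "twist": 0.92}, {"jaw": 100, "travel": [0, 0, 0], "twist": 0}, {"jaw": 100, "travel": [0, 0, 0], "twist": 0}]'

```text
time: 2.35
tool_pos: [0.5171, -0.0132, 0.2697]
tool_rot: [-3.141, -0.001, 1.573]
contact_force: [-0.3, 1.2, 0.2]
opening: 0.0919
```

```bash
python3 - <<'E'
from h import *
s=robot.observe();print(s['time'],s['tool_pos'],np.degrees(s['tool_rot']),s['qpos'],s['contact_force'])
im,M=snap('wrist','w1')
for n in('cover','tray_handle','pin_left','mat','bar1'):
    for r in robot.regions_of('wrist',n)[:3]: print(n,round(r['score'],2),np.round(r['xy'],1),r['pixels'].sum(),rect(r['pixels']))
E
```

```text
2.35 [ 0.51714336 -0.01322986  0.26966726] [-1.79953595e+02 -3.79943748e-02  9.01264481e+01] [-1.74123104e-01  2.97704891e-01  1.46785152e+00  5.20518941e-04
  1.37694995e+00 -1.76430812e-01] [-0.32607001  1.24728397  0.15372948]
cover 0.79 [256.5 164.7] 12082 ((258.5, 165.5), (171.0, 75.0), 90.0)
tray_handle 0.9 [218.8 162.4] 3320 ((203.3190155029297, 160.39602661132812), (152.18299865722656, 38.65641403198242), 88.50566101074219)
pin_left 0.67 [218.7 164.3] 3396 ((203.4415283203125, 160.2828826904297), (152.12030029296875, 39.44802474975586), 88.9583740234375)
mat 0.45 [471.4 171.2] 1685 ((470.5786437988281, 173.41049194335938), (39.583030700683594, 51.940338134765625), 7.594643592834473)
```

View pics/w1.png

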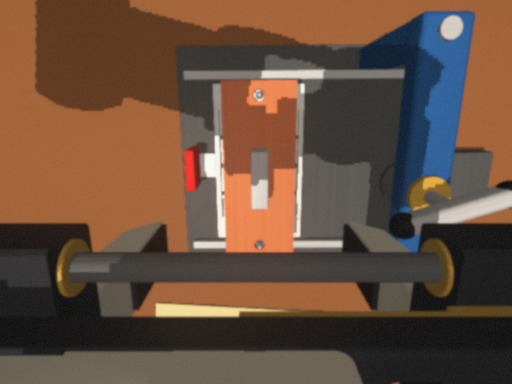

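The view shows the large cover (holes at its two ends) with pin tips at (259,95) and (259,244), its grip block at (260,179), and the red tray handle at (192,169). This is the right cover. Next I measure the tray pose from the pins and the block.

```bash
python3 - <<'E'
from h import *
im=cv2.imread('pics/w1.png');M=T()
hsv=cv2.cvtColor(im,cv2.COLOR_BGR2HSV)
P=[]
for u,v in((259,95),(259,244)):
    w=hsv[v-9:v+10,u-9:u+10]; m=(w[...,1]<110).astype(np.uint8); n,l,st,c=cv2.connectedComponentsWithStats(m); i=1+np.argmin([np.hypot(*(q-9)) for q in c[1:]])
    uv=c[i]+[u-9,v-9]; P.append(p2w('wrist',uv,.076,M)); print(uv,st[i],P[-1])
d=P[0]-P[1]; print('mid',(P[0]+P[1])/2,'len',np.linalg.norm(d),'yaw of y axis -90',np.degrees(np.arctan2(d[1],d[0]))-90)
# grip block: low saturation inside cover
m=((hsv[...,1]<90)&(hsv[...,2]>60)).astype(np.uint8); m[:,:235]=0;m[:,285:]=0;m[:135]=0;m[225:]=0
r=cv2.minAreaRect(np.argwhere(m)[:,::-1].astype(np.float32));print(r,m.sum())
print(p2w('wrist',r[0],.108,M))
# handle red
m=((hsv[...,0]<5)|(hsv[...,0]>175))&(hsv[...,1]>200)&(hsv[...,2]>100); m[:, :180]=0; m[:,202:]=0;m[220:]=0;m[:120]=0
r=cv2.minAreaRect(np.argwhere(m)[:,::-1].astype(np.float32));print('red',r,p2w('wrist',r[0],.052,M))
# block top corners from predicted
cv2.imwrite('pics/w1c.png',cv2.resize(im[60:270,170:300],None,fx=3.5,fy=2.8,interpolation=cv2.INTER_CUBIC))
E
```

```text
[258.27358491  95.04716981] [  3   3  11  13 106] [0.52030418 0.06570341 0.076     ]
[259.11111111 244.22222222] [ 5  6  9  8 54] [ 0.52227486 -0.10234717  0.076     ]
mid [ 0.52128952 -0.01832188  0.076     ] len 0.16806213835809697 yaw of y axis -90 0.6718573166420896
((259.5, 178.0), (60.0, 17.0), 90.0) 1038
[ 0.52164269 -0.01567986  0.108     ]
red ((190.08767700195312, 169.07846069335938), (40.21576690673828, 9.041613578796387), 86.8201675415039) [ 0.44068426 -0.01750242  0.052     ]
```

View pics/w1c.png

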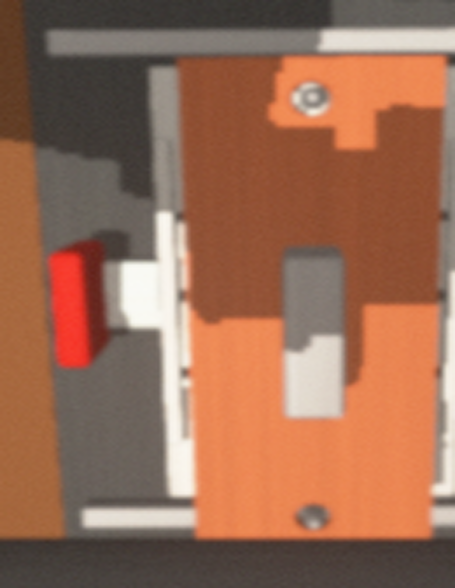

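```bash
python3 -c "
from h import *
plan([(.5215,-.017,.08,90.5)],60)"
```

```text
4 q [-0.17  0.3   1.47  0.    1.38 -0.18]
{"jaw": 60, "travel": [-0.02, 0.02, 0.79], "twist": -0.013}
{"jaw": 60, "travel": [-0.02, 0.02, 0.79], "twist": -0.013}
{"jaw": 60, "travel": [-0.02, 0.01, 0.79], "twist": -0.013}
{"jaw": 60, "travel": [-0.01, 0.02, 0.8], "twist": -0.014}
```

Request:
carry_out --series '[{"jaw": 60, "travel": [-0.02, 0.02, 0.65], "twist": -0.02}, {"jaw": 60, "travel": [-0.02, 0.02, 0.65], "twist": -0.02}, {"jaw": 60, "travel": [-0.02, 0.02, 0.65], "twist": -0.02}, {"jaw": 60, "travel": [0, 0.01, 0.65], "twist": 0}, {"jaw": 60, "travel": [0, 0, 0.57], "twist": 0}, {"jaw": 60, "travel": [0, 0, 0], "twist": 0}, {"jaw": 60, "travel": [0, 0, 0], "twist": 0}]'

```text
time: 3.52
tool_pos: [0.5227, -0.0171, 0.081]
tool_rot: [3.14, 0.0, 1.579]
contact_force: [-0.6, 0.7, 1.0]
opening: 0.0552
```

Request:
carry_out --series '[{"jaw": 0, "travel": [0, 0, 0], "twist": 0}, {"jaw": 0, "travel": [0, 0, 0], "twist": 0}, {"jaw": 0, "travel": [0, 0, 0], "twist": 0}, {"jaw": 0, "travel": [0, 0, 0], "twist": 0}, {"jaw": 0, "travel": [0, 0, 0], "twist": 0}, {"jaw": 0, "travel": [0, 0, 0], "twist": 0}, {"jaw": 0, "travel": [0, 0, 0], "twist": 0}, {"jaw": 0, "travel": [0, 0, 0], "twist": 0}]' --squeeze 30

```text
time: 4.53
tool_pos: [0.5219, -0.0172, 0.0799]
tool_rot: [3.141, -0.0, 1.579]
contact_force: [-0.4, 0.4, 3.5]
opening: 0.0177
```

Request:
carry_out --series '[{"jaw": 0, "travel": [0, 0, -0.1], "twist": 0}, {"jaw": 0, "travel": [0, 0, -0.2], "twist": 0}, {"jaw": 0, "travel": [0, 0, -0.3], "twist": 0}, {"jaw": 0, "travel": [0, 0, -0.4], "twist": 0}, {"jaw": 0, "travel": [0, 0, -0.4], "twist": 0}, {"jaw": 0, "travel": [0, 0, -0.3], "twist": 0}, {"jaw": 0, "travel": [0, 0, 0], "twist": 0}, {"jaw": 0, "travel": [0, 0, 0], "twist": 0}]'

```text
time: 5.52
tool_pos: [0.5213, -0.0171, 0.1811]
tool_rot: [-3.14, -0.0, 1.579]
contact_force: [-0.4, -0.5, -4.0]
opening: 0.0181
```

```bash
python3 - <<'E'
from h import *
s=robot.observe();print(s['time'],s['tool_pos'],s['opening'],s['contact_force'])
for r in [r for c in ['top','scene'] for r in (snap(c,c+'1') and robot.regions_of(c,'mat'))[:2]]: print(r['score'],r['xy'],rect(r['pixels']),)
a=robot.regions_of('top','mat')[0];print(p2w('top',rect(a['pixels'])[0],.004))
plan([(.50,.32,.18,90.5)],0)
E
```

```text
5.525 [ 0.52131424 -0.01711557  0.18107897] 0.01811699407258449 [-0.36550995 -0.46917793 -4.00049686]
0.83 [164.3, 201.6] ((165.5, 203.5), (89.0, 53.0), 90.0)
0.24 [361.0, 215.9] ((358.0, 212.0), (8.0, 24.0), 90.0)
0.59 [331.4, 244.6] ((331.5294189453125, 244.61764526367188), (20.372989654541016, 18.675243377685547), 75.96376037597656)
[0.49891102 0.32716654 0.004     ]
6 q [-0.18  0.38  1.6   0.    1.16 -0.19]
{"jaw": 0, "travel": [0.94, -0.05, 0.0], "twist": -0.001}
{"jaw": 0, "travel": [0.94, -0.05, 0.0], "twist": -0.001}
{"jaw": 0, "travel": [0.94, -0.05, 0.0], "twist": -0.001}
{"jaw": 0, "travel": [0.93, -0.05, 0.01], "twist": -0.002}
{"jaw": 0, "travel": [0.94, -0.06, 0.0], "twist": -0.001}
{"jaw": 0, "travel": [0.93, -0.05, 0.01], "twist": -0.002}
```

Request:
carry_out --series '[{"jaw": 0, "travel": [0.4, -0.02, 0], "twist": 0}, {"jaw": 0, "travel": [0.8, -0.05, 0], "twist": 0}, {"jaw": 0, "travel": [0.9, -0.05, 0], "twist": 0}, {"jaw": 0, "travel": [0.9, -0.05, 0], "twist": 0}, {"jaw": 0, "travel": [0.9, -0.05, 0], "twist": 0}, {"jaw": 0, "travel": [0.9, -0.05, 0], "twist": 0}, {"jaw": 0, "travel": [0.6, -0.04, 0], "twist": 0}, {"jaw": 0, "travel": [0.3, 0, 0], "twist": 0}]'

```text
time: 6.78
tool_pos: [0.4998, 0.3264, 0.1811]
tool_rot: [-3.141, 0.0, 1.581]
contact_force: [0.2, -1.1, -3.8]
opening: 0.018
```

Request:
carry_out --series '[{"jaw": 0, "travel": [0, 0, 0], "twist": 0}, {"jaw": 0, "travel": [0, 0, 0.6], "twist": 0}, {"jaw": 0, "travel": [0, 0, 0.7], "twist": 0}, {"jaw": 0, "travel": [0, 0, 0.7], "twist": 0}, {"jaw": 0, "travel": [0, 0, 0.4], "twist": 0}, {"jaw": 0, "travel": [0, 0, 0.15], "twist": 0}, {"jaw": 0, "travel": [0, 0, 0.05], "twist": 0}, {"jaw": 0, "travel": [0, 0, 0.05], "twist": 0}]'

```text
time: 7.78
tool_pos: [0.5015, 0.3247, 0.0239]
tool_rot: [3.139, -0.001, 1.578]
contact_force: [-0.1, 0.5, -3.6]
opening: 0.0181
```

Request:
carry_out --series '[{"jaw": 0, "travel": [0, 0, 0.03], "twist": 0}, {"jaw": 0, "travel": [0, 0, 0.03], "twist": 0}, {"jaw": 0, "travel": [0, 0, 0.02], "twist": 0}, {"jaw": 0, "travel": [0, 0, 0], "twist": 0}, {"jaw": 0, "travel": [0, 0, 0], "twist": 0}]'

```text
time: 8.4
tool_pos: [0.5008, 0.3248, 0.0199]
tool_rot: [3.14, -0.001, 1.579]
contact_force: [-3.9, -1.3, 9.2]
opening: 0.0176
```

Request:
carry_out --series '[{"jaw": 60, "travel": [0, 0, 0], "twist": 0}, {"jaw": 60, "travel": [0, 0, 0], "twist": 0}, {"jaw": 60, "travel": [0, 0, 0], "twist": 0}, {"jaw": 60, "travel": [0, 0, 0], "twist": 0}, {"jaw": 60, "travel": [0, 0, 0], "twist": 0}]'

```text
time: 9.02
tool_pos: [0.5005, 0.3246, 0.0178]
tool_rot: [-3.142, -0.0, 1.579]
contact_force: [-0.3, -0.9, 0.2]
opening: 0.0551
```

```bash
python3 - <<'E'
from h import *
s=robot.observe();print(s['time'],s['tool_pos'],s['opening'],s['contact_force'])
plan([(.5015,.3247,.14,90.5),(.50,-.26,.28,90.5)],60)
E
```

```text
9.025 [0.50051578 0.32463512 0.01782911] 0.0550749418479457 [-0.26929396 -0.85816941  0.20215607]
14 q [0.45 0.7  1.55 0.   0.89 0.44]
{"jaw": 60, "travel": [0.0, 0.01, -0.68], "twist": -0.002}
{"jaw": 60, "travel": [0.0, 0.0, -0.68], "twist": -0.003}
{"jaw": 60, "travel": [0.0, 0.01, -0.68], "twist": -0.002}
{"jaw": 60, "travel": [-0.89, -0.01, -0.21], "twist": -0.0}
{"jaw": 60, "travel": [-0.89, -0.01, -0.21], "twist": -0.0}
{"jaw": 60, "travel": [-0.88, -0.01, -0.21], "twist": -0.0}
{"jaw": 60, "travel": [-0.89, -0.01, -0.21], "twist": -0.0}
{"jaw": 60, "travel": [-0.88, -0.01, -0.21], "twist": -0.0}
{"jaw": 60, "travel": [-0.89, -0.01, -0.21], "twist": -0.0}
{"jaw": 60, "travel": [-0.88, -0.01, -0.21], "twist": -0.0}
{"jaw": 60, "travel": [-0.89, -0.01, -0.21], "twist": -0.0}
{"jaw": 60, "travel": [-0.88, -0.01, -0.22], "twist": -0.0}
{"jaw": 60, "travel": [-0.89, -0.01, -0.21], "twist": -0.0}
{"jaw": 60, "travel": [-0.88, -0.01, -0.22], "twist": -0.0}
```

Request:
carry_out --series '[{"jaw": 60, "travel": [0, 0, -0.7], "twist": 0}, {"jaw": 60, "travel": [0, 0, -0.8], "twist": 0}, {"jaw": 60, "travel": [0, 0, -0.8], "twist": 0}, {"jaw": 60, "travel": [-0.9, 0, -0.4], "twist": 0}, {"jaw": 60, "travel": [-0.9, 0, -0.4], "twist": 0}, {"jaw": 60, "travel": [-0.9, 0, -0.4], "twist": 0}, {"jaw": 60, "travel": [-0.9, 0, 0], "twist": 0}, {"jaw": 60, "travel": [-0.9, 0, 0], "twist": 0}]'

```text
time: 10.02
tool_pos: [0.5026, 0.053, 0.2284]
tool_rot: [3.14, 0.0, 1.579]
contact_force: [2.2, 1.1, -0.2]
opening: 0.055
```

Request:
carry_out --series '[{"jaw": 60, "travel": [-0.9, 0, 0], "twist": 0}, {"jaw": 60, "travel": [-0.9, 0, 0], "twist": 0}, {"jaw": 60, "travel": [-0.9, 0, 0], "twist": 0}, {"jaw": 60, "travel": [-0.9, 0, 0], "twist": 0}, {"jaw": 60, "travel": [-0.9, 0, 0.2], "twist": 0}, {"jaw": 60, "travel": [-0.9, 0, 0.2], "twist": 0}, {"jaw": 60, "travel": [-0.9, 0, 0.2], "twist": 0}, {"jaw": 60, "travel": [-0.4, 0, 0], "twist": 0}]'

```text
time: 11.02
tool_pos: [0.5048, -0.3499, 0.1903]
tool_rot: [-3.14, -0.001, 1.576]
contact_force: [0.9, 0.7, -0.4]
opening: 0.0547
```

Request:
carry_out --series '[{"jaw": 60, "travel": [-0.6, 0, 0], "twist": 0}, {"jaw": 60, "travel": [0, 0, 0], "twist": 0}, {"jaw": 60, "travel": [0, 0, 0], "twist": 0}]'

```text
time: 11.4
tool_pos: [0.506, -0.3827, 0.1916]
tool_rot: [-3.141, -0.001, 1.579]
contact_force: [0.0, 0.5, -0.8]
opening: 0.0552
```

```bash
python3 - <<'E'
from h import *
s=robot.observe();print(s['time'],s['tool_pos'],s['opening'],s['contact_force'])
im,M=snap('wrist','w2');np.save('w2M.npy',M)
for r in robot.regions_of('wrist','bar1')[:6]: print(round(r['score'],2),np.round(r['xy'],1),r['pixels'].sum(),rect(r['pixels']),np.round(p2w('wrist',r['xy'],.02,M),4))
snap('top','top2')
for r in robot.regions_of('top','cover')[:4]: print('cover',round(r['score'],2),np.round(r['xy'],1),r['pixels'].sum(),np.round(p2w('top',r['xy'],.02),4))
E
```

```text
11.4 [ 0.50603195 -0.38272417  0.19159158] 0.05518237850723688 [ 0.00215351  0.45570356 -0.77213983]
0.97 [236.7 114.5] 2056 ((236.0, 112.5), (81.0, 26.0), 90.0) [ 0.4871 -0.3234  0.02  ]
0.79 [290.2 102.8] 2275 ((288.52471923828125, 102.63374328613281), (28.272424697875977, 84.00025939941406), 14.300277709960938) [ 0.5396 -0.3118  0.02  ]
0.72 [182.3 115.7] 2325 ((181.84393310546875, 113.51026153564453), (81.38069152832031, 31.41803741455078), 89.10482788085938) [ 0.4331 -0.3249  0.02  ]
0.63 [343.2 131.3] 2276 ((343.3415832519531, 132.4158477783203), (79.50347137451172, 32.43821334838867), 84.2894058227539) [ 0.5938 -0.3389  0.02  ]
cover 0.61 [165.6 201.1] 1407 [0.5041 0.3231 0.02  ]
```

View pics/w2.png

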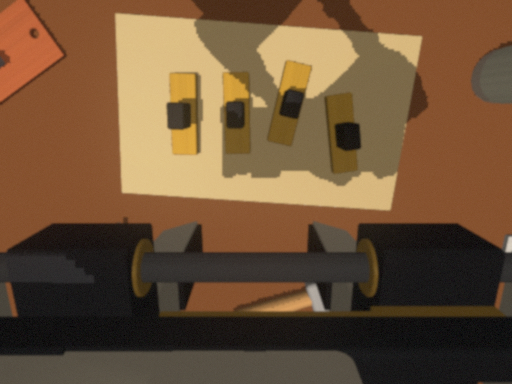

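Four bars are on the board, left to right with block centres at about (179,115), (235,114), (292,103) and (347,135). All lie roughly along world y, the last two tilted. The corner of the small look-alike cover shows at (30,45). I'll compute each bar's pose from its brass top face.

```bash
cat >> h.py <<'E'
def bars(im,M,ztop=.016,tops=6):
    out=[]
    hsv=cv2.cvtColor(im,cv2.COLOR_BGR2HSV)
    for r in robot.regions_of('wrist','bar1')[:tops]:
        if r['score']<.3: continue
        m=cv2.dilate(r['pixels'].astype(np.uint8),np.ones((5,5)))>0
        b=m&(hsv[...,1]>150)&(hsv[...,2]>70)
        pts=np.argwhere(b)[:,::-1]
        if len(pts)<200: continue
        W=np.array([p2w('wrist',p,ztop,M)[:2] for p in pts],np.float32)
        (c,sz,a)=cv2.minAreaRect(W*1000)
        if sz[0]<sz[1]: a+=90
        out.append((np.array(c)/1000,np.sort(sz),(a+90)%180-90 if False else a%180,r['score']))
    return sorted(out,key=lambda o:o[0][0])
E
python3 - <<'E'
from h import *
im,M=snap('wrist')
for o in bars(im,M): print(np.round(o[0],4),np.round(o[1],1),round(o[2],1),o[3])
E
```

```text
Traceback (most recent call last):
  File "h.py", line 47, in bars
    W=np.array([p2w('wrist',p,ztop,M)[:2] for p in pts],np.float32)
                ~~~^^^^^^^^^^^^^^^^^^
  File "h.py", line 9, in p2w
    K,C=cam(c,M); d=np.linalg.solve(K,[uv[0],uv[1],1]); d=C[:3,:3]@(d*[1,-1,-1]); o=C[:3,3]
        ~~~^^^^^
  File "h.py", line 7, in cam
    k=robot.calibration(c); return k['intrinsics'],(k['cam_to_world'] if c!='wrist' else M@k['tool_from_camera'])
ValueError: time passes only in moves, steps and waits
```

```bash
python3 - <<'E'
s=open('h.py').read()
s=s.replace("    k=robot.calibration(c); return","    k=CAL.setdefault(c,None) or CAL.update({c:robot.calibration(c)}) or CAL[c]; return").replace("def T(","CAL={}\ndef T(",1)
open('h.py','w').write(s)
E
python3 - <<'E'
from h import *
im,M=snap('wrist')
for o in bars(im,M): print(np.round(o[0],4),np.round(o[1],1),round(o[2],1),o[3])
E
```

```text
[ 0.4339 -0.3238] [26.1 78.7] 88.8 0.94
[ 0.4867 -0.3224] [24.9 78.1] 91.2 0.74
[ 0.538  -0.3129] [25.8 78.9] 77.2 0.73
[ 0.5929 -0.342 ] [26.7 78.8] 98.9 0.77
```

```bash
python3 -c "
from h import *
plan([(.4339,-.3238,.12,88.8),(.4339,-.3238,.0205,88.8)],45)"
```

```text
5 q [-0.77  0.57  1.25  0.    1.32 -0.78]
{"jaw": 45, "travel": [0.33, -0.4, 0.4], "twist": 0.094}
{"jaw": 45, "travel": [0.33, -0.4, 0.4], "twist": 0.094}
{"jaw": 45, "travel": [0.32, -0.41, 0.4], "twist": 0.094}
{"jaw": 45, "travel": [0.0, 0.0, 0.83], "twist": 0.0}
{"jaw": 45, "travel": [0.0, 0.0, 0.83], "twist": 0.0}
```

Request:
carry_out --series '[{"jaw": 45, "travel": [0.33, -0.4, 0.4], "twist": 0.1}, {"jaw": 45, "travel": [0.33, -0.4, 0.4], "twist": 0.1}, {"jaw": 45, "travel": [0.32, -0.41, 0.4], "twist": 0.08}, {"jaw": 45, "travel": [0, 0, 0.5], "twist": 0}, {"jaw": 45, "travel": [0, 0, 0.5], "twist": 0}, {"jaw": 45, "travel": [0, 0, 0.4], "twist": 0}, {"jaw": 45, "travel": [0, 0, 0.2], "twist": 0}, {"jaw": 45, "travel": [0, 0, 0.05], "twist": 0}]'

```text
time: 12.8
tool_pos: [0.4337, -0.3243, 0.0206]
tool_rot: [-3.141, -0.0, 1.55]
contact_force: [0.3, 0.3, -0.9]
opening: 0.0416
```

Request:
carry_out --series '[{"jaw": 45, "travel": [0, 0, 0], "twist": 0}, {"jaw": 0, "travel": [0, 0, 0], "twist": 0}, {"jaw": 0, "travel": [0, 0, 0], "twist": 0}, {"jaw": 0, "travel": [0, 0, 0], "twist": 0}, {"jaw": 0, "travel": [0, 0, 0], "twist": 0}, {"jaw": 0, "travel": [0, 0, 0], "twist": 0}, {"jaw": 0, "travel": [0, 0, 0], "twist": 0}]' --squeeze 10

```text
time: 13.68
tool_pos: [0.4338, -0.3245, 0.0212]
tool_rot: [3.141, 0.0, 1.549]
contact_force: [-0.2, 1.0, 5.1]
opening: 0.0159
```

Request:
carry_out --series '[{"jaw": 40, "travel": [0, 0, 0], "twist": 0}, {"jaw": 40, "travel": [0, 0, 0], "twist": 0}, {"jaw": 40, "travel": [0, 0, 0], "twist": 0}, {"jaw": 40, "travel": [0, 0, 0], "twist": -1}, {"jaw": 40, "travel": [0, 0, 0], "twist": -1}, {"jaw": 40, "travel": [0, 0, 0], "twist": -1}, {"jaw": 40, "travel": [0, 0, 0], "twist": -1}, {"jaw": 40, "travel": [0, 0, 0], "twist": -1}]'

```text
time: 14.68
tool_pos: [0.4337, -0.3243, 0.0208]
tool_rot: [3.142, -0.0, 2.077]
contact_force: [-0.4, 0.4, 0.8]
opening: 0.037
```

Request:
carry_out --series '[{"jaw": 40, "travel": [0, 0, 0], "twist": -1}, {"jaw": 40, "travel": [0, 0, 0], "twist": -1}, {"jaw": 40, "travel": [0, 0, 0], "twist": -1}, {"jaw": 40, "travel": [0, 0, 0], "twist": -1}, {"jaw": 40, "travel": [0, 0, 0], "twist": -1}, {"jaw": 40, "travel": [0, 0, 0], "twist": -1}, {"jaw": 40, "travel": [0, 0, 0], "twist": -1}, {"jaw": 40, "travel": [0, 0, 0], "twist": -1}]'

```text
time: 15.68
tool_pos: [0.4337, -0.3243, 0.0207]
tool_rot: [3.141, -0.0, 2.914]
contact_force: [-0.3, -0.2, -0.2]
opening: 0.037
```

Request:
carry_out --series '[{"jaw": 40, "travel": [0, 0, 0], "twist": -1}, {"jaw": 40, "travel": [0, 0, 0], "twist": -1}, {"jaw": 40, "travel": [0, 0, 0], "twist": 0}, {"jaw": 0, "travel": [0, 0, 0], "twist": 0}, {"jaw": 0, "travel": [0, 0, 0], "twist": 0}, {"jaw": 0, "travel": [0, 0, 0], "twist": 0}, {"jaw": 0, "travel": [0, 0, 0], "twist": 0}, {"jaw": 0, "travel": [0, 0, 0], "twist": 0}]' --squeeze 30

```text
time: 16.68
tool_pos: [0.4337, -0.3242, 0.0208]
tool_rot: [3.141, -0.0, 3.12]
contact_force: [-0.3, 0.5, -0.5]
opening: 0.0239
```

Request:
carry_out --series '[{"jaw": 0, "travel": [0, 0, 0], "twist": 0}, {"jaw": 0, "travel": [0, 0, -0.2], "twist": 0}, {"jaw": 0, "travel": [0, 0, -0.6], "twist": 0}, {"jaw": 0, "travel": [0, 0, -0.8], "twist": 0}, {"jaw": 0, "travel": [0, 0, -0.8], "twist": 0}, {"jaw": 0, "travel": [0, 0, -0.3], "twist": 0}, {"jaw": 0, "travel": [0, 0, 0], "twist": 0}]'

```text
time: 17.55
tool_pos: [0.4342, -0.325, 0.1849]
tool_rot: [-3.139, 0.003, 3.12]
contact_force: [0.1, -0.6, -3.3]
opening: 0.0241
```

```bash
python3 -c "
from h import *
plan([(.52,-.0172+.054,.19,90.5)],0)"
```

```text
15 q [-0.78  0.41  1.54 -0.    1.18 -2.33]
{"jaw": 0, "travel": [-0.09, 0.4, -0.01], "twist": 0.981}
{"jaw": 0, "travel": [-0.04, 0.41, -0.01], "twist": 0.981}
{"jaw": 0, "travel": [-0.0, 0.41, -0.01], "twist": 0.981}
{"jaw": 0, "travel": [0.04, 0.41, -0.0], "twist": 0.981}
{"jaw": 0, "travel": [0.08, 0.41, -0.01], "twist": 0.981}
{"jaw": 0, "travel": [0.12, 0.39, -0.0], "twist": 0.981}
{"jaw": 0, "travel": [0.16, 0.38, -0.01], "twist": 0.981}
{"jaw": 0, "travel": [0.2, 0.36, -0.0], "twist": 0.981}
{"jaw": 0, "travel": [0.24, 0.34, -0.01], "twist": 0.981}
{"jaw": 0, "travel": [0.27, 0.31, -0.0], "twist": 0.981}
{"jaw": 0, "travel": [0.3, 0.28, -0.01], "twist": 0.981}
{"jaw": 0, "travel": [0.33, 0.25, -0.0], "twist": 0.98}
{"jaw": 0, "travel": [0.36, 0.22, -0.01], "twist": 0.981}
{"jaw": 0, "travel": [0.37, 0.18, -0.0], "twist": 0.98}
{"jaw": 0, "travel": [0.39, 0.14, -0.01], "twist": 0.981}
```

Request:
carry_out --series '[{"jaw": 0, "travel": [-0.09, 0.28, 0], "twist": 0.98}, {"jaw": 0, "travel": [-0.05, 0.28, 0], "twist": 0.98}, {"jaw": 0, "travel": [-0.02, 0.28, 0], "twist": 0.98}, {"jaw": 0, "travel": [0.01, 0.28, 0], "twist": 0.98}, {"jaw": 0, "travel": [0.04, 0.28, 0], "twist": 0.98}, {"jaw": 0, "travel": [0.07, 0.28, 0], "twist": 0.98}, {"jaw": 0, "travel": [0.1, 0.27, 0], "twist": 0.98}, {"jaw": 0, "travel": [0.12, 0.26, 0], "twist": 0.98}]'

```text
time: 18.55
tool_pos: [0.4735, -0.1924, 0.1815]
tool_rot: [-3.141, -0.003, 2.296]
contact_force: [0.3, -0.2, -2.3]
opening: 0.0233
```

Request:
carry_out --series '[{"jaw": 0, "travel": [0.15, 0.25, 0], "twist": 0.98}, {"jaw": 0, "travel": [0.18, 0.23, 0], "twist": 0.98}, {"jaw": 0, "travel": [0.2, 0.21, 0], "twist": 0.98}, {"jaw": 0, "travel": [0.22, 0.19, 0], "twist": 0.98}, {"jaw": 0, "travel": [0.23, 0.17, 0], "twist": 0.98}, {"jaw": 0, "travel": [0.24, 0.15, 0], "twist": 0.98}, {"jaw": 0, "travel": [0.26, 0.12, 0], "twist": 0.98}, {"jaw": 0, "travel": [0, 0, 0], "twist": 0}]'

```text
time: 19.55
tool_pos: [0.51, -0.0769, 0.1816]
tool_rot: [-3.139, -0.001, 1.583]
contact_force: [0.7, -0.2, -2.2]
opening: 0.0235
```

Request:
carry_out --series '[{"jaw": 0, "travel": [0, 0, 0], "twist": 0}, {"jaw": 0, "travel": [0, 0, 0], "twist": 0}]'

```text
time: 19.8
tool_pos: [0.5103, -0.0784, 0.1826]
tool_rot: [-3.141, -0.0, 1.581]
contact_force: [0.1, 0.7, -2.9]
opening: 0.0239
```

```bash
python3 - <<'E'
from h import *
s=robot.observe();print(s['time'],s['tool_pos'],np.degrees(s['tool_rot']),s['opening'])
im,M=snap('wrist','w3');np.save('w3M.npy',M)
E
```

```text
19.8 [ 0.51028287 -0.07843158  0.18259167] [-1.79964284e+02 -3.75870613e-03  9.05932164e+01] 0.02392293388229317
```

View pics/w3.png

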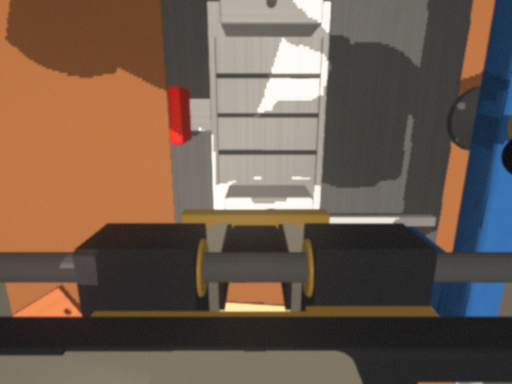

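The open tray shows three ribs at rows 75, 115 and 152 (columns 216–320), the red handle at (180,115), and the held bar at (255,216).

```bash
python3 - <<'E'
from h import *
im=cv2.imread('pics/w3.png');M=np.load('w3M.npy');g=cv2.cvtColor(im,cv2.COLOR_BGR2GRAY).astype(float)
for cols in((222,250),(295,316)):
    p=g[:,cols[0]:cols[1]].mean(1)
    for v in(75,115,152):
        w=p[v-6:v+7]; q=np.clip(np.median(w)-w-5,0,None); r=v-6+(q*np.arange(13)).sum()/q.sum()
        print(cols,v,round(r,2),np.round(p2w('wrist',((cols[0]+cols[1])/2,r),.022,M)[:2],4))
for v in (95,133):
    print(v,g[v-3:v+4,205:232].mean(0).astype(int).tolist(),g[v-3:v+4,312:332].mean(0).astype(int).tolist())
print(p2w('wrist',(216,115),.021,M),p2w('wrist',(320,115),.021,M))
hsv=cv2.cvtColor(im,cv2.COLOR_BGR2HSV);m=((hsv[...,0]<5)|(hsv[...,0]>175))&(hsv[...,1]>200)&(hsv[...,2]>100);m[:, :160]=0; m[:,200:]=0;m[:70]=0;m[160:]=0
ys,xs=np.nonzero(m);print('red x',xs.min(),xs.max(),ys.min(),ys.max(),p2w('wrist',(xs.min()-.5,115),.052,M),p2w('wrist',(180,(ys.min()+ys.max())/2),.052,M))
plan([(.522,-.0175+.054,.12,90.5)],0)
E
```

```text
(222, 250) 75 75.37 [0.4912 0.0164]
(222, 250) 115 114.78 [ 0.491  -0.0192]
(222, 250) 152 151.79 [ 0.4909 -0.0547]
(295, 316) 75 75.62 [0.5558 0.0168]
(295, 316) 115 114.93 [ 0.5576 -0.0187]
(295, 316) 152 151.97 [ 0.5594 -0.0542]
95 [79, 79, 78, 82, 106, 141, 161, 168, 169, 167, 156, 143, 155, 166, 169, 171, 173, 175, 174, 173, 173, 173, 173, 172, 172, 173, 172] [249, 247, 246, 242, 233, 221, 205, 182, 189, 206, 208, 192, 169, 148, 110, 76, 67, 68, 67, 66]
133 [125, 124, 125, 124, 123, 136, 164, 186, 183, 173, 167, 159, 148, 158, 170, 173, 175, 175, 176, 175, 174, 174, 174, 175, 176, 176, 174] [168, 168, 167, 163, 151, 137, 148, 162, 167, 167, 165, 149, 111, 77, 67, 67, 67, 67, 67, 66]
[ 0.47177917 -0.01967396  0.021     ] [ 0.57164985 -0.01866476  0.021     ]
red x 168 187 87 143 [ 0.43330183 -0.01921864  0.052     ] [ 0.44414318 -0.01910909  0.052     ]
3 q [-0.3   0.37  1.62 -0.    1.16 -0.31]
{"jaw": 0, "travel": [0.64, 0.07, 0.35], "twist": 0.004}
{"jaw": 0, "travel": [0.64, 0.07, 0.35], "twist": 0.004}
{"jaw": 0, "travel": [0.63, 0.07, 0.35], "twist": 0.005}
```

```bash
python3 - <<'E'
from h import *
im=cv2.imread('pics/w3.png');M=np.load('w3M.npy');hsv=cv2.cvtColor(im,cv2.COLOR_BGR2HSV)
b=(hsv[...,0]>15)&(hsv[...,0]<32)&(hsv[...,1]>130)
for u in(190,200,310,320):
    v=np.nonzero(b[195:240,u])[0]+195; print(u,v.min(),v.max(),hsv[v.min()-3:v.max()+3,u,2].tolist())
v=216;x=np.nonzero(b[v,150:360])[0]+150;print('x',x.min(),x.max())
t=M[:3,3]
for dx in(-.04,.04):
  for dz in(-.0045,-.0165): print(dx,dz,np.round(w2p('wrist',t+[dx,.013,dz],M),1),np.round(w2p('wrist',t+[dx,-.013,dz],M),1))
E
```

```text
190 210 223 [122, 120, 119, 119, 118, 120, 124, 133, 144, 154, 159, 159, 160, 158, 156, 139, 98, 63, 50]
200 210 223 [120, 123, 119, 119, 118, 120, 124, 133, 146, 153, 157, 159, 158, 158, 155, 139, 101, 66, 52]
310 211 222 [234, 177, 129, 115, 116, 119, 130, 142, 150, 155, 156, 158, 155, 153, 138, 99, 60]
320 210 223 [146, 134, 119, 111, 113, 115, 118, 128, 140, 148, 154, 156, 155, 156, 150, 136, 97, 62, 49]
x 181 328
-0.04 -0.0045 [180.7 212.3] [183.  257.3]
-0.04 -0.0165 [185.4 205.5] [187.4 248. ]
0.04 -0.0045 [332.  213.7] [328.7 258.6]
0.04 -0.0165 [327.1 206.9] [324.1 249.3]
```

Request:
carry_out --series '[{"jaw": 0, "travel": [0.5, 0.06, 0.2], "twist": 0}, {"jaw": 0, "travel": [0.7, 0.07, 0.35], "twist": 0}, {"jaw": 0, "travel": [0.5, 0.05, 0.35], "twist": 0.02}, {"jaw": 0, "travel": [0.2, 0.02, 0.2], "twist": 0}, {"jaw": 0, "travel": [0, 0, 0.4], "twist": 0}, {"jaw": 0, "travel": [0, 0, 0.4], "twist": 0}, {"jaw": 0, "travel": [0, 0, 0.3], "twist": 0}, {"jaw": 0, "travel": [0, 0, 0.1], "twist": 0}]'

```text
time: 20.85
tool_pos: [0.5212, 0.0355, 0.0441]
tool_rot: [-3.14, 0.0, 1.578]
contact_force: [-0.2, -0.9, -2.2]
opening: 0.0239
```

Request:
carry_out --series '[{"jaw": 0, "travel": [0, 0, 0.05], "twist": 0}, {"jaw": 0, "travel": [0, 0, 0], "twist": 0}, {"jaw": 0, "travel": [0, 0, 0], "twist": 0}]'

```text
time: 21.22
tool_pos: [0.522, 0.0362, 0.0426]
tool_rot: [3.14, 0.0, 1.579]
contact_force: [0.1, -0.2, -2.4]
opening: 0.0238
```

Down 11.5 mm more in small steps.

Request:
carry_out --series '[{"jaw": 0, "travel": [0, 0, 0.05], "twist": 0}, {"jaw": 0, "travel": [0, 0, 0.05], "twist": 0}, {"jaw": 0, "travel": [0, 0, 0.04], "twist": 0}, {"jaw": 0, "travel": [0, 0, 0.03], "twist": 0}, {"jaw": 0, "travel": [0, 0, 0.02], "twist": 0}, {"jaw": 0, "travel": [0, 0, 0], "twist": 0}, {"jaw": 0, "travel": [0, 0, 0], "twist": 0}, {"jaw": 0, "travel": [0, 0, 0], "twist": 0}]'

```text
time: 22.22
tool_pos: [0.5216, 0.0363, 0.0308]
tool_rot: [3.141, -0.0, 1.579]
contact_force: [-1.7, -1.0, 3.5]
opening: 0.024
```

Request:
carry_out --series '[{"jaw": 40, "travel": [0, 0, 0], "twist": 0}, {"jaw": 40, "travel": [0, 0, 0], "twist": 0}, {"jaw": 40, "travel": [0, 0, 0], "twist": 0}, {"jaw": 40, "travel": [0, 0, 0], "twist": 0}, {"jaw": 40, "travel": [0, 0, -0.5], "twist": 0}, {"jaw": 40, "travel": [0, 0, -0.9], "twist": 0}, {"jaw": 40, "travel": [0, 0, -0.9], "twist": 0}, {"jaw": 45, "travel": [-0.2, 0, -0.4], "twist": 0}]'

```text
time: 23.22
tool_pos: [0.5227, 0.0246, 0.1959]
tool_rot: [3.136, 0.0, 1.58]
contact_force: [-0.6, 0.1, -0.7]
opening: 0.0407
```

Request:
carry_out --series '[{"jaw": 45, "travel": [-0.9, -0.1, 0], "twist": 0}, {"jaw": 45, "travel": [-0.9, -0.1, 0], "twist": 0}, {"jaw": 45, "travel": [-0.9, -0.1, 0], "twist": 0}, {"jaw": 45, "travel": [-0.9, -0.1, 0], "twist": 0}, {"jaw": 45, "travel": [-0.9, -0.1, 0], "twist": 0}, {"jaw": 45, "travel": [-0.9, 0, 0], "twist": 0}, {"jaw": 45, "travel": [-0.9, 0, 0], "twist": 0}, {"jaw": 45, "travel": [-0.5, 0, 0], "twist": 0}]'

```text
time: 24.22
tool_pos: [0.4942, -0.3866, 0.192]
tool_rot: [-3.141, 0.0, 1.577]
contact_force: [-0.2, 0.4, 0.4]
opening: 0.0415
```

Request:
carry_out --series '[{"jaw": 45, "travel": [0, 0, 0], "twist": 0}, {"jaw": 45, "travel": [0, 0, 0], "twist": 0}]'

```text
time: 24.48
tool_pos: [0.4947, -0.3831, 0.1922]
tool_rot: [-3.141, -0.001, 1.579]
contact_force: [-0.2, 1.3, -0.3]
opening: 0.0412
```

```bash
python3 - <<'E'
from h import *
s=robot.observe();print(s['time'],s['tool_pos'],np.degrees(s['tool_rot']),s['opening'])
im,M=snap('wrist','w4')
for o in bars(im,M): print(np.round(o[0],4),np.round(o[1],1),round(o[2],1),o[3])
plan([(.4867,-.3224,.12,91.2),(.4867,-.3224,.0205,91.2)],45)
E
```

```text
24.475 [ 0.49473416 -0.38311145  0.19217374] [-1.79973566e+02 -6.36308995e-02  9.04634958e+01] 0.041151451334478825
[ 0.4864 -0.3225] [24.9 78. ] 90.7 0.93
[ 0.538  -0.3129] [25.4 78.7] 77.1 0.77
[ 0.5929 -0.3419] [26.6 78.7] 99.1 0.66
4 q [-0.78  0.55  1.28  0.    1.31 -0.79]
{"jaw": 45, "travel": [0.5, -0.06, 0.6], "twist": -0.056}
{"jaw": 45, "travel": [0.51, -0.07, 0.61], "twist": -0.056}
{"jaw": 45, "travel": [-0.0, 0.0, 0.83], "twist": 0.0}
{"jaw": 45, "travel": [-0.0, 0.0, 0.83], "twist": 0.0}
```

Request:
carry_out --series '[{"jaw": 45, "travel": [0.5, -0.07, 0.6], "twist": -0.06}, {"jaw": 45, "travel": [0.51, -0.07, 0.6], "twist": 0}, {"jaw": 45, "travel": [0, 0, 0.5], "twist": 0}, {"jaw": 45, "travel": [0, 0, 0.5], "twist": 0}, {"jaw": 45, "travel": [0, 0, 0.4], "twist": 0}, {"jaw": 45, "travel": [0, 0, 0.2], "twist": 0}, {"jaw": 45, "travel": [0, 0, 0.06], "twist": 0}, {"jaw": 45, "travel": [0, 0, 0], "twist": 0}]'

```text
time: 25.58
tool_pos: [0.4862, -0.3236, 0.0216]
tool_rot: [3.141, 0.001, 1.585]
contact_force: [-0.6, 0.5, -0.1]
opening: 0.0412
```

Request:
carry_out --series '[{"jaw": 0, "travel": [0, 0, 0], "twist": 0}, {"jaw": 0, "travel": [0, 0, 0], "twist": 0}, {"jaw": 0, "travel": [0, 0, 0], "twist": 0}, {"jaw": 0, "travel": [0, 0, 0], "twist": 0}, {"jaw": 0, "travel": [0, 0, 0], "twist": 0}, {"jaw": 0, "travel": [0, 0, 0], "twist": 0}]' --squeeze 10

```text
time: 26.32
tool_pos: [0.4861, -0.3237, 0.0213]
tool_rot: [3.141, 0.001, 1.585]
contact_force: [0.8, -0.3, 4.5]
opening: 0.016
```

Request:
carry_out --series '[{"jaw": 40, "travel": [0, 0, 0], "twist": 0}, {"jaw": 40, "travel": [0, 0, 0], "twist": 0}, {"jaw": 40, "travel": [0, 0, 0], "twist": 0}, {"jaw": 40, "travel": [0, 0, 0], "twist": -1}, {"jaw": 40, "travel": [0, 0, 0], "twist": -1}, {"jaw": 40, "travel": [0, 0, 0], "twist": -1}, {"jaw": 40, "travel": [0, 0, 0], "twist": -1}, {"jaw": 40, "travel": [0, 0, 0], "twist": -1}]'

```text
time: 27.32
tool_pos: [0.4856, -0.3233, 0.0207]
tool_rot: [-3.142, -0.0, 2.112]
contact_force: [0.5, -0.0, -0.0]
opening: 0.0364
```

Request:
carry_out --series '[{"jaw": 40, "travel": [0, 0, 0], "twist": -1}, {"jaw": 40, "travel": [0, 0, 0], "twist": -1}, {"jaw": 40, "travel": [0, 0, 0], "twist": -1}, {"jaw": 40, "travel": [0, 0, 0], "twist": -1}, {"jaw": 40, "travel": [0, 0, 0], "twist": -1}, {"jaw": 40, "travel": [0, 0, 0], "twist": -1}, {"jaw": 40, "travel": [0, 0, 0], "twist": -1}, {"jaw": 40, "travel": [0, 0, 0], "twist": -1}]'

```text
time: 28.32
tool_pos: [0.4856, -0.3234, 0.0207]
tool_rot: [3.141, -0.0, 2.95]
contact_force: [0.2, -0.2, 0.4]
opening: 0.037
```

Request:
carry_out --series '[{"jaw": 40, "travel": [0, 0, 0], "twist": -1}, {"jaw": 40, "travel": [0, 0, 0], "twist": -1}, {"jaw": 40, "travel": [0, 0, 0], "twist": 0}, {"jaw": 0, "travel": [0, 0, 0], "twist": 0}, {"jaw": 0, "travel": [0, 0, 0], "twist": 0}, {"jaw": 0, "travel": [0, 0, 0], "twist": 0}, {"jaw": 0, "travel": [0, 0, 0], "twist": 0}, {"jaw": 0, "travel": [0, 0, 0], "twist": 0}]' --squeeze 30

```text
time: 29.32
tool_pos: [0.4857, -0.3233, 0.0208]
tool_rot: [3.141, -0.0, -3.127]
contact_force: [0.2, 0.9, -0.3]
opening: 0.0239
```

Request:
carry_out --series '[{"jaw": 0, "travel": [0, 0, 0], "twist": 0}, {"jaw": 0, "travel": [0, 0, -0.2], "twist": 0}, {"jaw": 0, "travel": [0, 0, -0.6], "twist": 0}, {"jaw": 0, "travel": [0, 0, -0.8], "twist": 0}, {"jaw": 0, "travel": [0, 0, -0.8], "twist": 0}, {"jaw": 0, "travel": [0, 0, -0.3], "twist": 0}, {"jaw": 0, "travel": [0, 0, 0], "twist": 0}, {"jaw": 0, "travel": [0, 0, 0], "twist": 0}]'

```text
time: 30.32
tool_pos: [0.4852, -0.3231, 0.1819]
tool_rot: [3.14, -0.001, -3.127]
contact_force: [-0.9, -0.4, -3.3]
opening: 0.0235
```

```bash
python3 -c "
from h import *
plan([(.5215,.0002,.18,90.5)],0)"
```

```text
16 q [-0.72  0.49  1.43 -0.    1.23 -2.3 ]
{"jaw": 0, "travel": [-0.04, 0.34, 0.0], "twist": 0.941}
{"jaw": 0, "travel": [-0.01, 0.34, 0.0], "twist": 0.941}
{"jaw": 0, "travel": [0.02, 0.34, 0.0], "twist": 0.941}
{"jaw": 0, "travel": [0.06, 0.33, 0.0], "twist": 0.941}
{"jaw": 0, "travel": [0.09, 0.33, 0.0], "twist": 0.941}
{"jaw": 0, "travel": [0.12, 0.32, 0.0], "twist": 0.941}
{"jaw": 0, "travel": [0.15, 0.3, 0.0], "twist": 0.941}
{"jaw": 0, "travel": [0.18, 0.29, 0.0], "twist": 0.941}
{"jaw": 0, "travel": [0.21, 0.27, 0.0], "twist": 0.941}
{"jaw": 0, "travel": [0.23, 0.24, 0.0], "twist": 0.941}
{"jaw": 0, "travel": [0.26, 0.22, 0.01], "twist": 0.94}
{"jaw": 0, "travel": [0.28, 0.19, 0.0], "twist": 0.941}
{"jaw": 0, "travel": [0.29, 0.17, 0.01], "twist": 0.94}
{"jaw": 0, "travel": [0.31, 0.14, 0.0], "twist": 0.941}
{"jaw": 0, "travel": [0.32, 0.1, 0.01], "twist": 0.94}
{"jaw": 0, "travel": [0.33, 0.07, 0.0], "twist": 0.941}
```

Request:
carry_out --series '[{"jaw": 0, "travel": [-0.04, 0.34, 0], "twist": 0.94}, {"jaw": 0, "travel": [-0.01, 0.34, 0], "twist": 0.94}, {"jaw": 0, "travel": [0.02, 0.34, 0], "twist": 0.94}, {"jaw": 0, "travel": [0.06, 0.33, 0], "twist": 0.94}, {"jaw": 0, "travel": [0.09, 0.33, 0], "twist": 0.94}, {"jaw": 0, "travel": [0.12, 0.32, 0], "twist": 0.94}, {"jaw": 0, "travel": [0.15, 0.3, 0], "twist": 0.94}, {"jaw": 0, "travel": [0.18, 0.29, 0], "twist": 0.94}]'

```text
time: 31.32
tool_pos: [0.5035, -0.1604, 0.1813]
tool_rot: [-3.141, -0.003, 2.365]
contact_force: [1.2, -0.4, -2.9]
opening: 0.0241
```

Request:
carry_out --series '[{"jaw": 0, "travel": [0.21, 0.27, 0], "twist": 0.94}, {"jaw": 0, "travel": [0.23, 0.24, 0], "twist": 0.94}, {"jaw": 0, "travel": [0.26, 0.22, 0], "twist": 0.94}, {"jaw": 0, "travel": [0.28, 0.19, 0], "twist": 0.94}, {"jaw": 0, "travel": [0.29, 0.17, 0], "twist": 0.94}, {"jaw": 0, "travel": [0.31, 0.14, 0], "twist": 0.94}, {"jaw": 0, "travel": [0.32, 0.1, 0], "twist": 0.94}, {"jaw": 0, "travel": [0.33, 0.07, 0], "twist": 0.95}]'

```text
time: 32.33
tool_pos: [0.5208, 0.0006, 0.1814]
tool_rot: [-3.139, -0.0, 1.577]
contact_force: [0.1, 0.9, -2.8]
opening: 0.024
```

Request:
carry_out --series '[{"jaw": 0, "travel": [0, 0, 0.3], "twist": 0}, {"jaw": 0, "travel": [0, 0, 0.6], "twist": 0}, {"jaw": 0, "travel": [0, 0, 0.7], "twist": 0}, {"jaw": 0, "travel": [0, 0, 0.5], "twist": 0}, {"jaw": 0, "travel": [0, 0, 0.1], "twist": 0}, {"jaw": 0, "travel": [0, 0, 0], "twist": 0}, {"jaw": 0, "travel": [0, 0, 0], "twist": 0}]'

```text
time: 33.2
tool_pos: [0.5224, -0.0002, 0.052]
tool_rot: [3.139, 0.0, 1.58]
contact_force: [-0.3, -0.0, -3.4]
opening: 0.0237
```

```bash
python3 -c "
from h import *
s=robot.observe();print(s['tool_pos'],s['opening'])
plan([(.5215,.0002,.0305,90.5)],0)"
```

```text
[ 5.22365667e-01 -2.49623753e-04  5.20095716e-02] 0.02370584752069715
1 q [-0.15  0.54  1.75  0.    0.85 -0.16]
{"jaw": 0, "travel": [0.01, -0.01, 0.36], "twist": 0.003}
```

Request:
carry_out --series '[{"jaw": 0, "travel": [0.01, -0.01, 0.15], "twist": 0}, {"jaw": 0, "travel": [0, 0, 0.1], "twist": 0}, {"jaw": 0, "travel": [0, 0, 0.06], "twist": 0}, {"jaw": 0, "travel": [0, 0, 0.04], "twist": 0}, {"jaw": 0, "travel": [0, 0, 0], "twist": 0}, {"jaw": 0, "travel": [0, 0, 0], "twist": 0}, {"jaw": 0, "travel": [0, 0, 0], "twist": 0}]'

```text
time: 34.08
tool_pos: [0.5218, 0.0005, 0.0308]
tool_rot: [3.139, 0.0, 1.58]
contact_force: [0.2, 1.2, 5.8]
opening: 0.0238
```

Request:
carry_out --series '[{"jaw": 40, "travel": [0, 0, 0], "twist": 0}, {"jaw": 40, "travel": [0, 0, 0], "twist": 0}, {"jaw": 40, "travel": [0, 0, 0], "twist": 0}, {"jaw": 40, "travel": [0, 0, 0], "twist": 0}, {"jaw": 40, "travel": [0, 0, -0.5], "twist": 0}, {"jaw": 40, "travel": [0, 0, -0.9], "twist": 0}, {"jaw": 40, "travel": [0, 0, -0.9], "twist": 0}, {"jaw": 45, "travel": [-0.2, 0, -0.4], "twist": 0}]'

```text
time: 35.08
tool_pos: [0.5221, -0.0113, 0.1952]
tool_rot: [3.137, 0.001, 1.581]
contact_force: [0.5, 0.0, -0.3]
opening: 0.0407
```

Request:
carry_out --series '[{"jaw": 45, "travel": [-0.9, 0, 0], "twist": 0}, {"jaw": 45, "travel": [-0.9, 0, 0], "twist": 0}, {"jaw": 45, "travel": [-0.9, 0, 0], "twist": 0}, {"jaw": 45, "travel": [-0.9, 0, 0], "twist": 0}, {"jaw": 45, "travel": [-0.9, 0, 0], "twist": 0}, {"jaw": 45, "travel": [-0.9, 0, 0], "twist": 0}, {"jaw": 45, "travel": [-0.7, 0, 0], "twist": 0}, {"jaw": 45, "travel": [0, 0, 0], "twist": 0}]'

```text
time: 36.08
tool_pos: [0.5234, -0.3805, 0.1909]
tool_rot: [-3.141, 0.0, 1.576]
contact_force: [0.4, 0.1, 0.1]
opening: 0.0414
```

Request:
carry_out --series '[{"jaw": 45, "travel": [0, 0, 0], "twist": 0}]'

```text
time: 36.2
tool_pos: [0.5242, -0.3768, 0.1914]
tool_rot: [-3.141, -0.001, 1.58]
contact_force: [-0.8, -0.1, 0.0]
opening: 0.0411
```

```bash
python3 - <<'E'
from h import *
s=robot.observe();print(s['time'],s['tool_pos'],np.degrees(s['tool_rot']),s['opening'])
im,M=snap('wrist','w5')
for o in bars(im,M): print(np.round(o[0],4),np.round(o[1],1),round(o[2],1),o[3])
plan([(.538,-.3129,.12,77.1),(.538,-.3129,.0205,77.1)],45)
E
```

```text
36.2 [ 0.52416766 -0.37684645  0.1914354 ] [-1.79966275e+02 -7.17689380e-02  9.05098188e+01] 0.041076679521165206
[ 0.5382 -0.3127] [25.5 78.8] 77.1 0.7
[ 0.5931 -0.3418] [26.  78.6] 98.8 0.75
5 q [-0.74  0.59  1.21  0.    1.34 -0.75]
{"jaw": 45, "travel": [0.35, 0.08, 0.4], "twist": 0.75}
{"jaw": 45, "travel": [0.36, 0.05, 0.4], "twist": 0.749}
{"jaw": 45, "travel": [0.36, 0.02, 0.4], "twist": 0.75}
{"jaw": 45, "travel": [-0.0, 0.0, 0.83], "twist": -0.0}
{"jaw": 45, "travel": [-0.0, 0.0, 0.83], "twist": -0.0}
```

Request:
carry_out --series '[{"jaw": 45, "travel": [0.35, 0.08, 0.4], "twist": 0.75}, {"jaw": 45, "travel": [0.36, 0.05, 0.4], "twist": 0.75}, {"jaw": 45, "travel": [0.36, 0.02, 0.4], "twist": 0.75}, {"jaw": 45, "travel": [0, 0, 0.5], "twist": 0}, {"jaw": 45, "travel": [0, 0, 0.5], "twist": 0}, {"jaw": 45, "travel": [0, 0, 0.4], "twist": 0}, {"jaw": 45, "travel": [0, 0, 0.25], "twist": 0}, {"jaw": 45, "travel": [0, 0, 0], "twist": 0}]'

```text
time: 37.3
tool_pos: [0.5376, -0.313, 0.0203]
tool_rot: [-3.14, -0.001, 1.345]
contact_force: [0.5, 0.5, 0.6]
opening: 0.0414
```

Request:
carry_out --series '[{"jaw": 45, "travel": [0, 0, 0], "twist": 0}, {"jaw": 0, "travel": [0, 0, 0], "twist": 0}, {"jaw": 0, "travel": [0, 0, 0], "twist": 0}, {"jaw": 0, "travel": [0, 0, 0], "twist": 0}, {"jaw": 0, "travel": [0, 0, 0], "twist": 0}, {"jaw": 0, "travel": [0, 0, 0], "twist": 0}, {"jaw": 0, "travel": [0, 0, 0], "twist": 0}]' --squeeze 10

```text
time: 38.17
tool_pos: [0.5381, -0.3142, 0.0213]
tool_rot: [3.141, 0.0, 1.344]
contact_force: [-0.5, -1.0, 3.6]
opening: 0.0157
```

Request:
carry_out --series '[{"jaw": 40, "travel": [0, 0, 0], "twist": 0}, {"jaw": 40, "travel": [0, 0, 0], "twist": 0}, {"jaw": 40, "travel": [0, 0, 0], "twist": 0}, {"jaw": 40, "travel": [0, 0, 0], "twist": -1}, {"jaw": 40, "travel": [0, 0, 0], "twist": -1}, {"jaw": 40, "travel": [0, 0, 0], "twist": -1}, {"jaw": 40, "travel": [0, 0, 0], "twist": -1}, {"jaw": 40, "travel": [0, 0, 0], "twist": -1}]'

```text
time: 39.17
tool_pos: [0.5377, -0.3139, 0.0207]
tool_rot: [-3.141, -0.0, 1.871]
contact_force: [-0.2, -0.4, -0.7]
opening: 0.0368
```

Request:
carry_out --series '[{"jaw": 40, "travel": [0, 0, 0], "twist": -1}, {"jaw": 40, "travel": [0, 0, 0], "twist": -1}, {"jaw": 40, "travel": [0, 0, 0], "twist": -1}, {"jaw": 40, "travel": [0, 0, 0], "twist": -1}, {"jaw": 40, "travel": [0, 0, 0], "twist": -1}, {"jaw": 40, "travel": [0, 0, 0], "twist": -1}, {"jaw": 40, "travel": [0, 0, 0], "twist": -1}, {"jaw": 40, "travel": [0, 0, 0], "twist": -1}]'

```text
time: 40.17
tool_pos: [0.5377, -0.3139, 0.0207]
tool_rot: [3.141, -0.0, 2.709]
contact_force: [-0.0, 0.1, 0.2]
opening: 0.0369
```

Request:
carry_out --series '[{"jaw": 40, "travel": [0, 0, 0], "twist": -1}, {"jaw": 40, "travel": [0, 0, 0], "twist": -1}, {"jaw": 40, "travel": [0, 0, 0], "twist": 0}, {"jaw": 0, "travel": [0, 0, 0], "twist": 0}, {"jaw": 0, "travel": [0, 0, 0], "twist": 0}, {"jaw": 0, "travel": [0, 0, 0], "twist": 0}, {"jaw": 0, "travel": [0, 0, 0], "twist": 0}, {"jaw": 0, "travel": [0, 0, 0], "twist": 0}]' --squeeze 30

```text
time: 41.18
tool_pos: [0.5378, -0.3138, 0.0208]
tool_rot: [3.141, -0.0, 2.915]
contact_force: [0.1, 0.8, -0.3]
opening: 0.0236
```

Request:
carry_out --series '[{"jaw": 0, "travel": [0, 0, 0], "twist": 0}, {"jaw": 0, "travel": [0, 0, -0.2], "twist": 0}, {"jaw": 0, "travel": [0, 0, -0.6], "twist": 0}, {"jaw": 0, "travel": [0, 0, -0.8], "twist": 0}, {"jaw": 0, "travel": [0, 0, -0.8], "twist": 0}, {"jaw": 0, "travel": [0, 0, -0.3], "twist": 0}, {"jaw": 0, "travel": [0, 0, 0], "twist": 0}, {"jaw": 0, "travel": [0, 0, 0], "twist": 0}]'

```text
time: 42.18
tool_pos: [0.5372, -0.3137, 0.1817]
tool_rot: [3.141, -0.002, 2.915]
contact_force: [0.3, -0.2, -2.5]
opening: 0.0239
```

```bash
python3 -c "
from h import *
plan([(.5215,-.0358,.18,90.5)],0)"
```

```text
13 q [-0.65  0.56  1.3  -0.    1.28 -2.  ]
{"jaw": 0, "travel": [0.1, 0.34, 0.0], "twist": 0.981}
{"jaw": 0, "travel": [0.13, 0.33, 0.0], "twist": 0.981}
{"jaw": 0, "travel": [0.17, 0.32, 0.0], "twist": 0.981}
{"jaw": 0, "travel": [0.2, 0.3, 0.0], "twist": 0.981}
{"jaw": 0, "travel": [0.23, 0.27, 0.0], "twist": 0.981}
{"jaw": 0, "travel": [0.25, 0.25, 0.0], "twist": 0.981}
{"jaw": 0, "travel": [0.28, 0.22, 0.0], "twist": 0.981}
{"jaw": 0, "travel": [0.3, 0.19, 0.0], "twist": 0.981}
{"jaw": 0, "travel": [0.32, 0.16, 0.01], "twist": 0.981}
{"jaw": 0, "travel": [0.33, 0.13, 0.0], "twist": 0.981}
{"jaw": 0, "travel": [0.35, 0.09, 0.01], "twist": 0.981}
{"jaw": 0, "travel": [0.35, 0.06, 0.0], "twist": 0.98}
{"jaw": 0, "travel": [0.36, 0.01, 0.01], "twist": 0.981}
```

Request:
carry_out --series '[{"jaw": 0, "travel": [0.1, 0.34, 0], "twist": 0.98}, {"jaw": 0, "travel": [0.13, 0.33, 0], "twist": 0.98}, {"jaw": 0, "travel": [0.17, 0.32, 0], "twist": 0.98}, {"jaw": 0, "travel": [0.2, 0.3, 0], "twist": 0.98}, {"jaw": 0, "travel": [0.23, 0.27, 0], "twist": 0.98}, {"jaw": 0, "travel": [0.25, 0.25, 0], "twist": 0.98}, {"jaw": 0, "travel": [0.28, 0.22, 0], "twist": 0.98}, {"jaw": 0, "travel": [0.3, 0.19, 0], "twist": 0.98}]'

```text
time: 43.18
tool_pos: [0.5273, -0.1422, 0.1813]
tool_rot: [-3.14, -0.002, 2.091]
contact_force: [0.6, -0.2, -3.2]
opening: 0.0237
```

Request:
carry_out --series '[{"jaw": 0, "travel": [0.32, 0.16, 0], "twist": 0.98}, {"jaw": 0, "travel": [0.33, 0.13, 0], "twist": 0.98}, {"jaw": 0, "travel": [0.35, 0.09, 0], "twist": 0.98}, {"jaw": 0, "travel": [0.35, 0.06, 0], "twist": 0.98}, {"jaw": 0, "travel": [0.36, 0.01, 0], "twist": 0.98}, {"jaw": 0, "travel": [0, 0, 0.3], "twist": 0}, {"jaw": 0, "travel": [0, 0, 0.6], "twist": 0}, {"jaw": 0, "travel": [0, 0, 0.7], "twist": 0}]'

```text
time: 44.18
tool_pos: [0.5209, -0.0358, 0.0852]
tool_rot: [-3.14, -0.0, 1.581]
contact_force: [-0.5, 0.6, -2.9]
opening: 0.024
```

Request:
carry_out --series '[{"jaw": 0, "travel": [0, 0, 0.5], "twist": 0}, {"jaw": 0, "travel": [0, 0, 0.05], "twist": 0}, {"jaw": 0, "travel": [0, 0, 0], "twist": 0}, {"jaw": 0, "travel": [0, 0, 0], "twist": 0}]'

```text
time: 44.68
tool_pos: [0.5225, -0.0362, 0.0551]
tool_rot: [3.139, 0.0, 1.581]
contact_force: [1.1, -0.2, -2.6]
opening: 0.0238
```

```bash
python3 -c "
from h import *
s=robot.observe();print(s['tool_pos'],s['opening'])
plan([(.5215,-.0358,.0305,90.5)],0)"
```

```text
[ 0.52250772 -0.03620897  0.05513328] 0.023768243755621324
1 q [-0.22  0.54  1.74  0.    0.86 -0.23]
{"jaw": 0, "travel": [0.01, -0.02, 0.41], "twist": 0.013}
```

Request:
carry_out --series '[{"jaw": 0, "travel": [0.01, -0.02, 0.2], "twist": 0}, {"jaw": 0, "travel": [0, 0, 0.1], "twist": 0}, {"jaw": 0, "travel": [0, 0, 0.06], "twist": 0}, {"jaw": 0, "travel": [0, 0, 0.04], "twist": 0}, {"jaw": 0, "travel": [0, 0, 0], "twist": 0}, {"jaw": 0, "travel": [0, 0, 0], "twist": 0}, {"jaw": 0, "travel": [0, 0, 0], "twist": 0}]'

```text
time: 45.55
tool_pos: [0.5212, -0.0354, 0.0308]
tool_rot: [3.14, 0.0, 1.581]
contact_force: [0.4, 1.8, 5.8]
opening: 0.0235
```

Request:
carry_out --series '[{"jaw": 40, "travel": [0, 0, 0], "twist": 0}, {"jaw": 40, "travel": [0, 0, 0], "twist": 0}, {"jaw": 40, "travel": [0, 0, 0], "twist": 0}, {"jaw": 40, "travel": [0, 0, 0], "twist": 0}, {"jaw": 40, "travel": [0, 0, -0.5], "twist": 0}, {"jaw": 40, "travel": [0, 0, -0.9], "twist": 0}, {"jaw": 40, "travel": [0, 0, -0.9], "twist": 0}, {"jaw": 45, "travel": [-0.2, 0, -0.4], "twist": 0}]'

```text
time: 46.55
tool_pos: [0.5216, -0.0473, 0.1952]
tool_rot: [3.137, 0.001, 1.582]
contact_force: [0.1, 0.2, -0.5]
opening: 0.0399
```

Request:
carry_out --series '[{"jaw": 45, "travel": [-0.9, 0.1, 0], "twist": -0.2}, {"jaw": 45, "travel": [-0.9, 0.1, 0], "twist": -0.2}, {"jaw": 45, "travel": [-0.9, 0.1, 0], "twist": -0.2}, {"jaw": 45, "travel": [-0.9, 0.1, 0], "twist": -0.2}, {"jaw": 45, "travel": [-0.9, 0.1, 0], "twist": -0.2}, {"jaw": 45, "travel": [-0.8, 0.1, 0], "twist": -0.2}, {"jaw": 45, "travel": [0, 0, 0], "twist": 0}, {"jaw": 45, "travel": [0, 0, 0], "twist": 0}]'

```text
time: 47.55
tool_pos: [0.5757, -0.3618, 0.1913]
tool_rot: [-3.141, -0.001, 1.706]
contact_force: [0.6, -0.5, 0.1]
opening: 0.0414
```

```bash
python3 - <<'E'
from h import *
s=robot.observe();print(s['time'],s['tool_pos'],np.degrees(s['tool_rot']),s['opening'])
im,M=snap('wrist','w6')
for o in bars(im,M): print(np.round(o[0],4),np.round(o[1],1),round(o[2],1),o[3])
plan([(.593,-.3425,.12,98.9),(.593,-.3425,.0205,98.9)],45)
E
```

```text
47.55 [ 0.57569683 -0.36184824  0.19130325] [-1.79962998e+02 -7.53656334e-02  9.77572745e+01] 0.041379180620334605
[ 0.5936 -0.3416] [24.1 78.9] 99.2 0.63
4 q [-0.67  0.66  1.09  0.    1.39 -0.81]
{"jaw": 45, "travel": [0.13, 0.16, 0.6], "twist": -0.088}
{"jaw": 45, "travel": [0.14, 0.16, 0.6], "twist": -0.089}
{"jaw": 45, "travel": [-0.0, 0.0, 0.83], "twist": 0.0}
{"jaw": 45, "travel": [-0.0, 0.0, 0.83], "twist": 0.0}
```

```bash
python3 - <<'E'
from h import *
for c in('top','scene'):
    snap(c,c+'b')
    for r in robot.regions_of(c,'spray_bottle')[:2]:
        m=r['pixels'];ys,xs=np.nonzero(m);b=(xs[ys>=ys.max()-2].mean(),ys.max()); t=(xs[ys<=ys.min()+4].mean(),ys.min()+4)
        print(c,r['score'],r['xy'],b,t,p2w(c,r['xy'],.065)[:2],p2w(c,b,0)[:2],p2w(c,t,.13)[:2])
E
```

```text
top 0.85 [341.1, 121.4] (np.float64(337.37931034482756), np.int64(130)) (np.float64(341.9782608695652), np.int64(111)) [ 0.73448305 -0.28194062] [ 0.72710898 -0.27972668] [ 0.74595109 -0.27424864]
top 0.55 [181.2, 131.3] (np.float64(181.8918918918919), np.int64(141)) (np.float64(181.08064516129033), np.int64(125)) [0.73117085 0.25813768] [0.71880246 0.26832231] [0.72891523 0.24616971]
scene 0.89 [173.8, 259.7] (np.float64(177.33333333333334), np.int64(271)) (np.float64(171.8125), np.int64(249)) [ 0.76116024 -0.28368273] [ 0.7723808  -0.28243735] [ 0.75571703 -0.27911993]
```

Request:
carry_out --series '[{"jaw": 45, "travel": [0.14, 0.16, 0.6], "twist": -0.1}, {"jaw": 45, "travel": [0.14, 0.16, 0.6], "twist": -0.1}, {"jaw": 45, "travel": [0, 0, 0.5], "twist": 0}, {"jaw": 45, "travel": [0, 0, 0.5], "twist": 0}, {"jaw": 45, "travel": [0, 0, 0.4], "twist": 0}, {"jaw": 45, "travel": [0, 0, 0.25], "twist": 0}, {"jaw": 45, "travel": [0, 0, 0], "twist": 0}, {"jaw": 45, "travel": [0, 0, 0], "twist": 0}]'

```text
time: 48.85
tool_pos: [0.5933, -0.3434, 0.0222]
tool_rot: [3.14, 0.001, 1.728]
contact_force: [-0.4, -0.1, 0.3]
opening: 0.0412
```

Request:
carry_out --series '[{"jaw": 45, "travel": [0, 0, 0], "twist": 0}, {"jaw": 0, "travel": [0, 0, 0], "twist": 0}, {"jaw": 0, "travel": [0, 0, 0], "twist": 0}, {"jaw": 0, "travel": [0, 0, 0], "twist": 0}, {"jaw": 0, "travel": [0, 0, 0], "twist": 0}, {"jaw": 0, "travel": [0, 0, 0], "twist": 0}, {"jaw": 0, "travel": [0, 0, 0], "twist": 0}]' --squeeze 10

```text
time: 49.72
tool_pos: [0.593, -0.3431, 0.0211]
tool_rot: [3.141, 0.0, 1.727]
contact_force: [2.2, -0.4, 0.6]
opening: 0.0158
```

Request:
carry_out --series '[{"jaw": 40, "travel": [0, 0, 0], "twist": 0}, {"jaw": 40, "travel": [0, 0, 0], "twist": 0}, {"jaw": 40, "travel": [0, 0, 0], "twist": 0}, {"jaw": 40, "travel": [0, 0, 0], "twist": -1}, {"jaw": 40, "travel": [0, 0, 0], "twist": -1}, {"jaw": 40, "travel": [0, 0, 0], "twist": -1}, {"jaw": 40, "travel": [0, 0, 0], "twist": -1}, {"jaw": 40, "travel": [0, 0, 0], "twist": -1}]'

```text
time: 50.72
tool_pos: [0.5925, -0.343, 0.0208]
tool_rot: [-3.142, -0.0, 2.255]
contact_force: [0.2, -0.3, 0.8]
opening: 0.0367
```

Request:
carry_out --series '[{"jaw": 40, "travel": [0, 0, 0], "twist": -1}, {"jaw": 40, "travel": [0, 0, 0], "twist": -1}, {"jaw": 40, "travel": [0, 0, 0], "twist": -1}, {"jaw": 40, "travel": [0, 0, 0], "twist": -1}, {"jaw": 40, "travel": [0, 0, 0], "twist": -1}, {"jaw": 40, "travel": [0, 0, 0], "twist": -1}, {"jaw": 40, "travel": [0, 0, 0], "twist": -1}, {"jaw": 40, "travel": [0, 0, 0], "twist": -1}]'

```text
time: 51.72
tool_pos: [0.5925, -0.343, 0.0208]
tool_rot: [3.141, -0.0, 3.092]
contact_force: [-0.9, -0.4, 0.5]
opening: 0.0366
```

Request:
carry_out --series '[{"jaw": 40, "travel": [0, 0, 0], "twist": -1}, {"jaw": 40, "travel": [0, 0, 0], "twist": -1}, {"jaw": 40, "travel": [0, 0, 0], "twist": 0}, {"jaw": 0, "travel": [0, 0, 0], "twist": 0}, {"jaw": 0, "travel": [0, 0, 0], "twist": 0}, {"jaw": 0, "travel": [0, 0, 0], "twist": 0}, {"jaw": 0, "travel": [0, 0, 0], "twist": 0}, {"jaw": 0, "travel": [0, 0, 0], "twist": 0}]' --squeeze 30

```text
time: 52.72
tool_pos: [0.5926, -0.3429, 0.0209]
tool_rot: [3.141, -0.0, -2.985]
contact_force: [-0.1, 1.7, 1.4]
opening: 0.0238
```

Request:
carry_out --series '[{"jaw": 0, "travel": [0, 0, 0], "twist": 0}, {"jaw": 0, "travel": [0, 0, -0.2], "twist": 0}, {"jaw": 0, "travel": [0, 0, -0.6], "twist": 0}, {"jaw": 0, "travel": [0, 0, -0.8], "twist": 0}, {"jaw": 0, "travel": [0, 0, -0.8], "twist": 0}, {"jaw": 0, "travel": [0, 0, -0.3], "twist": 0}, {"jaw": 0, "travel": [0, 0, 0], "twist": 0}, {"jaw": 0, "travel": [0, 0, 0], "twist": 0}]'

```text
time: 53.72
tool_pos: [0.592, -0.3428, 0.1815]
tool_rot: [3.14, -0.002, -2.985]
contact_force: [0.7, -0.7, -3.6]
opening: 0.0238
```

```bash
python3 -c "
from h import *
plan([(.5213,-.0718,.18,90.5)],0)"
```

```text
17 q [-0.64  0.68  1.09 -0.    1.38 -2.36]
{"jaw": 0, "travel": [0.03, 0.27, 0.0], "twist": 0.965}
{"jaw": 0, "travel": [0.05, 0.27, 0.0], "twist": 0.965}
{"jaw": 0, "travel": [0.08, 0.26, 0.0], "twist": 0.965}
{"jaw": 0, "travel": [0.11, 0.25, 0.0], "twist": 0.965}
{"jaw": 0, "travel": [0.13, 0.24, 0.0], "twist": 0.966}
{"jaw": 0, "travel": [0.16, 0.23, 0.0], "twist": 0.965}
{"jaw": 0, "travel": [0.18, 0.21, 0.0], "twist": 0.966}
{"jaw": 0, "travel": [0.2, 0.19, 0.0], "twist": 0.965}
{"jaw": 0, "travel": [0.22, 0.17, 0.0], "twist": 0.966}
{"jaw": 0, "travel": [0.23, 0.15, 0.0], "twist": 0.965}
{"jaw": 0, "travel": [0.25, 0.12, 0.0], "twist": 0.966}
{"jaw": 0, "travel": [0.26, 0.1, 0.0], "twist": 0.965}
{"jaw": 0, "travel": [0.26, 0.07, 0.01], "twist": 0.966}
{"jaw": 0, "travel": [0.27, 0.04, 0.0], "twist": 0.965}
{"jaw": 0, "travel": [0.27, 0.02, 0.01], "twist": 0.966}
{"jaw": 0, "travel": [0.27, -0.01, 0.0], "twist": 0.965}
{"jaw": 0, "travel": [0.28, -0.04, 0.01], "twist": 0.966}
```

Request:
carry_out --series '[{"jaw": 0, "travel": [0.03, 0.27, 0], "twist": 0.97}, {"jaw": 0, "travel": [0.05, 0.27, 0], "twist": 0.97}, {"jaw": 0, "travel": [0.08, 0.26, 0], "twist": 0.96}, {"jaw": 0, "travel": [0.11, 0.25, 0], "twist": 0.96}, {"jaw": 0, "travel": [0.13, 0.24, 0], "twist": 0.97}, {"jaw": 0, "travel": [0.16, 0.23, 0], "twist": 0.96}, {"jaw": 0, "travel": [0.18, 0.21, 0], "twist": 0.97}, {"jaw": 0, "travel": [0.2, 0.19, 0], "twist": 0.97}]'

```text
time: 54.72
tool_pos: [0.5583, -0.2147, 0.1811]
tool_rot: [-3.141, -0.003, 2.485]
contact_force: [0.1, -0.0, -3.3]
opening: 0.0238
```

Request:
carry_out --series '[{"jaw": 0, "travel": [0.22, 0.17, 0], "twist": 0.97}, {"jaw": 0, "travel": [0.23, 0.15, 0], "twist": 0.96}, {"jaw": 0, "travel": [0.25, 0.12, 0], "twist": 0.97}, {"jaw": 0, "travel": [0.26, 0.1, 0], "twist": 0.96}, {"jaw": 0, "travel": [0.26, 0.07, 0], "twist": 0.97}, {"jaw": 0, "travel": [0.27, 0.04, 0], "twist": 0.96}, {"jaw": 0, "travel": [0.27, 0.02, 0], "twist": 0.97}, {"jaw": 0, "travel": [0.27, -0.01, 0], "twist": 0.96}]'

```text
time: 55.72
tool_pos: [0.5255, -0.0875, 0.1814]
tool_rot: [-3.139, -0.001, 1.677]
contact_force: [0.2, 0.1, -2.9]
opening: 0.024
```

Request:
carry_out --series '[{"jaw": 0, "travel": [0.28, -0.04, 0], "twist": 0.97}, {"jaw": 0, "travel": [0, 0, 0.3], "twist": 0}, {"jaw": 0, "travel": [0, 0, 0.6], "twist": 0}, {"jaw": 0, "travel": [0, 0, 0.7], "twist": 0}, {"jaw": 0, "travel": [0, 0, 0.4], "twist": 0}, {"jaw": 0, "travel": [0, 0, 0.1], "twist": 0}, {"jaw": 0, "travel": [0, 0, 0], "twist": 0}, {"jaw": 0, "travel": [0, 0, 0], "twist": 0}]'

```text
time: 56.72
tool_pos: [0.5229, -0.072, 0.0579]
tool_rot: [3.14, 0.0, 1.579]
contact_force: [0.6, -0.7, -2.4]
opening: 0.0237
```

```bash
python3 -c "
from h import *
s=robot.observe();print(s['tool_pos'],s['opening'])
plan([(.5213,-.0718,.0305,90.5)],0)"
```

```text
[ 0.52290454 -0.07196149  0.05788854] 0.023651533904732194
1 q [-0.28  0.54  1.73  0.    0.87 -0.29]
{"jaw": 0, "travel": [0.0, -0.03, 0.46], "twist": -0.007}
```

Request:
carry_out --series '[{"jaw": 0, "travel": [0, -0.02, 0.2], "twist": 0}, {"jaw": 0, "travel": [0, 0, 0.15], "twist": 0}, {"jaw": 0, "travel": [0, 0, 0.06], "twist": 0}, {"jaw": 0, "travel": [0, 0, 0.04], "twist": 0}, {"jaw": 0, "travel": [0, 0, 0], "twist": 0}, {"jaw": 0, "travel": [0, 0, 0], "twist": 0}, {"jaw": 0, "travel": [0, 0, 0], "twist": 0}]'

```text
time: 57.6
tool_pos: [0.5218, -0.0717, 0.0308]
tool_rot: [3.14, 0.0, 1.579]
contact_force: [-0.1, 1.9, 5.3]
opening: 0.0238
```

Request:
carry_out --series '[{"jaw": 40, "travel": [0, 0, 0], "twist": 0}, {"jaw": 40, "travel": [0, 0, 0], "twist": 0}, {"jaw": 40, "travel": [0, 0, 0], "twist": 0}, {"jaw": 40, "travel": [0, 0, 0], "twist": 0}, {"jaw": 40, "travel": [0, 0, -0.5], "twist": 0}, {"jaw": 40, "travel": [0, 0, -0.9], "twist": 0}, {"jaw": 40, "travel": [0, 0, -0.9], "twist": 0}, {"jaw": 60, "travel": [0, 0, -0.2], "twist": 0}]'

```text
time: 58.6
tool_pos: [0.5227, -0.0723, 0.1836]
tool_rot: [3.135, 0.002, 1.579]
contact_force: [-0.1, -0.2, -0.4]
opening: 0.0427
```

Request:
carry_out --series '[{"jaw": 60, "travel": [0, -0.19, 0], "twist": 0}, {"jaw": 60, "travel": [0, 0, 0], "twist": 0}, {"jaw": 60, "travel": [0, 0, 0], "twist": 0}]'

```text
time: 58.98
tool_pos: [0.5088, -0.0718, 0.1785]
tool_rot: [-3.139, -0.001, 1.579]
contact_force: [-0.6, -0.3, -0.8]
opening: 0.055
```

```bash
python3 - <<'E'
from h import *
s=robot.observe();print(s['time'],s['tool_pos'],np.degrees(s['tool_rot']),s['opening'])
im,M=snap('wrist','w7');np.save('w7M.npy',M)
hsv=cv2.cvtColor(im,cv2.COLOR_BGR2HSV);m=((hsv[...,0]<5)|(hsv[...,0]>175))&(hsv[...,1]>200)&(hsv[...,2]>100);m[:, :140]=0; m[:,220:]=0;m[:50]=0;m[180:]=0
ys,xs=np.nonzero(m);print('red x',xs.min(),xs.max(),ys.min(),ys.max(),p2w('wrist',(xs.min()-.5,ys.mean()),.052,M),p2w('wrist',(180,(ys.min()+ys.max())/2),.052,M))
for o in bars(im,M,.026): print(np.round(o[0],4),np.round(o[1],1),round(o[2],1),o[3])
snap('top','top7')
for r in robot.regions_of('top','cover')[:4]: print('cover',round(r['score'],2),np.round(r['xy'],1),r['pixels'].sum(),np.round(p2w('top',r['xy'],.02),4),rect(r['pixels']))
E
```

```text
58.975 [ 0.50884454 -0.07175187  0.17852065] [-1.79856422e+02 -4.91414140e-02  9.04463084e+01] 0.05498151282328176
red x 173 192 95 151 [ 0.43674222 -0.01789132  0.052     ] [ 0.44314961 -0.01875797  0.052     ]
[ 0.5211 -0.0724] [24.1 76.9] 0.5 0.72
[ 0.5216 -0.0359] [23.6 77.2] 0.4 0.79
[ 0.5232 -0.0006] [23.2 77.5] 0.4 0.86
[0.5242 0.0353] [24.3 77.3] 0.4 0.98
cover 0.93 [174.  193.3] 1359 [0.5292 0.2946 0.02  ] ((173.7073211669922, 193.86587524414062), (23.301050186157227, 59.74345397949219), 83.6598129272461)
cover 0.79 [349.1 273.7] 937 [ 0.2311 -0.2674  0.02  ] ((351.78106689453125, 272.8865051269531), (48.965293884277344, 20.36544418334961), 53.97262954711914)
```

View pics/w7.png

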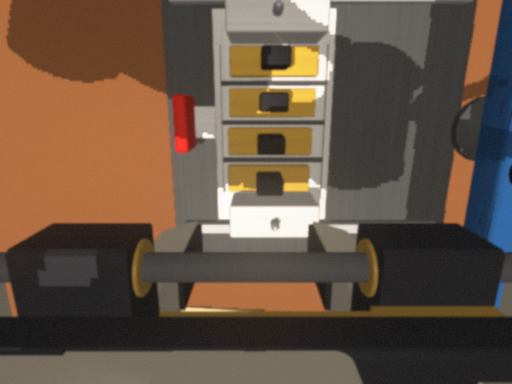

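All four bars lie flat in the lanes (brass rows about 62, 102, 142, 179). The pins show at (279,8) and (276,224). The top camera, though, has the cover knocked on the mat to about (0.529, 0.295) and turned. I'll look at it closely.

Request:
carry_out --series '[{"jaw": 60, "travel": [0.5, 0, -0.1], "twist": 0}, {"jaw": 60, "travel": [0.9, 0, -0.1], "twist": 0}, {"jaw": 60, "travel": [0.9, 0, 0], "twist": 0}, {"jaw": 60, "travel": [0.9, 0, 0], "twist": 0}, {"jaw": 60, "travel": [0.9, 0, 0], "twist": 0}, {"jaw": 60, "travel": [0.9, 0, 0], "twist": 0}, {"jaw": 60, "travel": [0.2, 0, 0], "twist": 0}, {"jaw": 60, "travel": [0, 0, 0], "twist": 0}]'

```text
time: 60.18
tool_pos: [0.5069, 0.2404, 0.1915]
tool_rot: [-3.141, 0.001, 1.58]
contact_force: [-0.3, 0.1, -0.7]
opening: 0.0547
```

Request:
carry_out --series '[{"jaw": 60, "travel": [0, 0, 0], "twist": 0}, {"jaw": 60, "travel": [0, 0, 0], "twist": 0}]'

```text
time: 60.42
tool_pos: [0.5074, 0.2388, 0.192]
tool_rot: [3.142, 0.0, 1.577]
contact_force: [0.7, -1.0, -0.1]
opening: 0.0554
```

```bash
cat >> h.py <<'E'
def pins(im,M,guess,z):
    hsv=cv2.cvtColor(im,cv2.COLOR_BGR2HSV); return [p2w('wrist',g,z,M) for g in guess]
E
python3 - <<'E'
from h import *
im,M=snap('wrist','w8');np.save('w8M.npy',M);print(M[:3,3])
for r in robot.regions_of('wrist','cover')[:3]:
    pts=np.argwhere(r['pixels'])[:,::-1]; W=np.array([p2w('wrist',p,.012,M)[:2] for p in pts],np.float32)*1000
    print(r['score'],cv2.minAreaRect(W))
M7=np.load('w7M.npy');im7=cv2.imread('pics/w7.png')
print('pins w7',p2w('wrist',(278.5,8),.08,M7),p2w('wrist',(276,224),.08,M7))
big=np.hstack([cv2.resize(im[0:250,150:400],(400,400),interpolation=cv2.INTER_CUBIC),cv2.resize(im7[0:250,150:400],(400,400),interpolation=cv2.INTER_CUBIC)])
cv2.imwrite('pics/c8.png',big)
E
```

```text
[0.50738641 0.2387878  0.1920265 ]
0.69 ((530.0525512695312, 293.6432189941406), (82.050048828125, 202.01202392578125), 3.0346240997314453)
pins w7 [0.52383897 0.06353243 0.08      ] [ 0.5260497  -0.09997297  0.08      ]
```

View pics/c8.png

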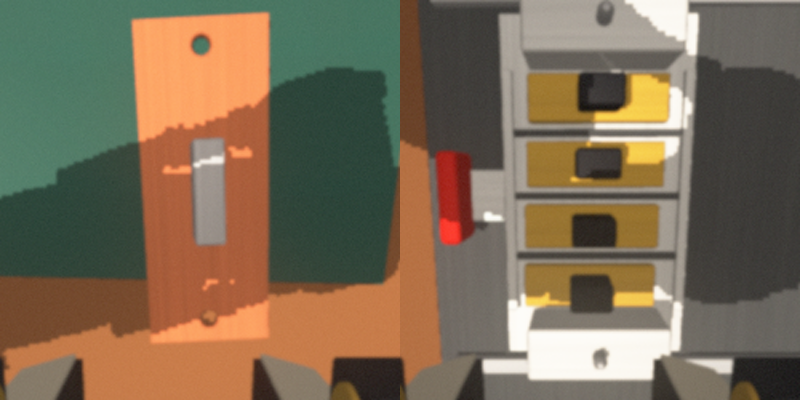

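The cover (left crop) is turned a few degrees with its lower end over the mat's edge; its holes are at (200,44) and (209,317) in the crop. The right crop shows the tray. I'll measure sharp edges in both pictures.

```bash
python3 - <<'E'
from h import *
def edges(p,a,b):  # subpixel strongest gradient in [a,b)
    g=np.abs(np.gradient(cv2.GaussianBlur(p.reshape(-1,1).astype(np.float32),(1,5),1)[:,0])); w=g[a:b]; i=a+int(w.argmax()); s=g[i-2:i+3]; return (s*np.arange(i-2,i+3)).sum()/s.sum(), g[i]
im=cv2.imread('pics/w7.png');M=np.load('w7M.npy');G=cv2.cvtColor(im,cv2.COLOR_BGR2GRAY).astype(float)
for c0,c1 in((232,248),(250,268),(288,305)):
    p=G[:,c0:c1].mean(1); u=(c0+c1-1)/2
    a=edges(p,26,40);b=edges(p,198,212);d=edges(p,228,245);
    print(u,a,b,d,'y',[round(p2w('wrist',(u,r[0]),.064,M)[1],4) for r in(a,b,d)])
for cols in((230,250),(292,315)):
    p=G[:,cols[0]:cols[1]].mean(1); o=[]
    for v in(82,122,159):
        w=p[v-6:v+7]; q=np.clip(np.median(w)-w-5,0,None); r=v-6+(q*np.arange(13)).sum()/q.sum();o.append(np.round(p2w('wrist',((cols[0]+cols[1])/2,r),.022,M)[:2],4).tolist())
    print('ribs',o)
# shoulder x edges z=.064 |x|40
for r0,r1 in((12,24),(212,226)):
    p=G[r0:r1].mean(0); a=edges(p,222,236);b=edges(p,312,334); print('sh x',a,b,[round(p2w('wrist',(q[0],(r0+r1)/2),.064,M)[0],4) for q in(a,b)])
for r0,r1 in((100,115),(128,140)):
    p=cv2.cvtColor(im,cv2.COLOR_BGR2LAB)[r0:r1,:,1].astype(float).mean(0);a=edges(p,165,180);print('handle front',a,p2w('wrist',(a[0],(r0+r1)/2),.052,M))
im=cv2.imread('pics/w8.png');M=np.load('w8M.npy');hsv=cv2.cvtColor(im,cv2.COLOR_BGR2HSV)
m=((hsv[...,1]<70)&(hsv[...,2]>60)).astype(np.uint8); m[:,260:]=0*0+m[:,260:]; z=np.zeros_like(m); z[82:158,266:296]=m[82:158,266:296]
pts=np.argwhere(z)[:,::-1]; W=np.array([p2w('wrist',p,.048,M)[:2] for p in pts],np.float32)*1000; print('block',cv2.minAreaRect(W))
cv2.imwrite('pics/m8.png',z*255)
h=[p2w('wrist',(150+200*.625,44*.625),.012,M),p2w('wrist',(150+209*.625,317*.625),.012,M)];print('holes',h,(h[0]+h[1])/2,np.linalg.norm(h[0]-h[1]),np.degrees(np.arctan2(*(h[0]-h[1])[[1,0]])))
E
```

```text
239.5 (np.float64(31.022977859296404), np.float32(17.011776)) (np.float64(205.83158803415745), np.float32(33.732178)) (np.float64(237.03054438069336), np.float32(37.338875)) y [np.float64(0.0516), np.float64(-0.0892), np.float64(-0.1187)]
258.5 (np.float64(31.01731057867916), np.float32(17.31269)) (np.float64(205.82051020130515), np.float32(33.38864)) (np.float64(237.03870683929458), np.float32(36.91886)) y [np.float64(0.0517), np.float64(-0.0891), np.float64(-0.1186)]
296.0 (np.float64(30.985349296981113), np.float32(17.079338)) (np.float64(205.81187162229836), np.float32(33.284897)) (np.float64(237.01480949519296), np.float32(37.071434)) y [np.float64(0.0519), np.float64(-0.0888), np.float64(-0.1183)]
ribs [[0.4936, 0.017], [0.4934, -0.019], [0.4933, -0.0549]]
ribs [[0.5521, 0.0173], [0.5538, -0.0186], [0.5554, -0.0541]]
sh x (np.float64(226.93974278168025), np.float32(5.5990753)) (np.float64(315.04677590350394), np.float32(5.903084)) [np.float64(0.4857), np.float64(0.5529)]
sh x (np.float64(229.80483202757802), np.float32(13.8795395)) (np.float64(324.8143695051581), np.float32(19.559544)) [np.float64(0.4859), np.float64(0.5705)]
handle front (np.float64(172.34406484023694), np.float32(12.466072)) [ 0.4372967  -0.00588646  0.052     ]
handle front (np.float64(174.04837936415947), np.float32(14.5130005)) [ 0.43750192 -0.02815933  0.052     ]
block ((529.4326782226562, 293.7826843261719), (18.0283203125, 58.5909538269043), 3.2052395343780518)
holes [array([0.5252628 , 0.37857034, 0.012     ]), array([0.53508444, 0.20973422, 0.012     ])] [0.53017362 0.29415228 0.012     ] 0.16912155294335415 93.32929471199945
```

```bash
python3 -c "
from h import *
plan([(.530,.294,.12,183.2),(.530,.294,.0200,183.2)],100)"
```

```text
18 q [ 0.3   0.44  1.48 -0.    1.23  0.3 ]
{"jaw": 100, "travel": [0.06, 0.02, 0.08], "twist": -0.967}
{"jaw": 100, "travel": [0.05, 0.03, 0.07], "twist": -0.967}
{"jaw": 100, "travel": [0.05, 0.04, 0.08], "twist": -0.967}
{"jaw": 100, "travel": [0.05, 0.04, 0.07], "twist": -0.967}
{"jaw": 100, "travel": [0.04, 0.04, 0.08], "twist": -0.967}
{"jaw": 100, "travel": [0.04, 0.05, 0.07], "twist": -0.967}
{"jaw": 100, "travel": [0.03, 0.05, 0.08], "twist": -0.967}
{"jaw": 100, "travel": [0.03, 0.06, 0.07], "twist": -0.967}
{"jaw": 100, "travel": [0.02, 0.06, 0.08], "twist": -0.967}
{"jaw": 100, "travel": [0.02, 0.06, 0.07], "twist": -0.967}
{"jaw": 100, "travel": [0.01, 0.06, 0.08], "twist": -0.967}
{"jaw": 100, "travel": [0.0, 0.06, 0.07], "twist": -0.967}
{"jaw": 100, "travel": [-0.0, 0.06, 0.08], "twist": -0.967}
{"jaw": 100, "travel": [-0.01, 0.06, 0.07], "twist": -0.967}
{"jaw": 100, "travel": [-0.01, 0.06, 0.08], "twist": -0.967}
{"jaw": 100, "travel": [-0.02, 0.06, 0.07], "twist": -0.967}
{"jaw": 100, "travel": [-0.0, 0.0, 0.83], "twist": -0.0}
{"jaw": 100, "travel": [-0.01, 0.0, 0.84], "twist": -0.0}
```

Request:
carry_out --series '[{"jaw": 100, "travel": [0.06, 0.02, 0.08], "twist": -0.97}, {"jaw": 100, "travel": [0.05, 0.03, 0.07], "twist": -0.97}, {"jaw": 100, "travel": [0.05, 0.04, 0.08], "twist": -0.97}, {"jaw": 100, "travel": [0.05, 0.04, 0.07], "twist": -0.97}, {"jaw": 100, "travel": [0.04, 0.04, 0.08], "twist": -0.97}, {"jaw": 100, "travel": [0.04, 0.05, 0.07], "twist": -0.97}, {"jaw": 100, "travel": [0.03, 0.05, 0.08], "twist": -0.97}, {"jaw": 100, "travel": [0.03, 0.06, 0.07], "twist": -0.97}]'

```text
time: 61.52
tool_pos: [0.5186, 0.2671, 0.1558]
tool_rot: [3.142, 0.0, 2.394]
contact_force: [-0.9, 0.4, -0.5]
opening: 0.0921
```

Request:
carry_out --series '[{"jaw": 100, "travel": [0.02, 0.06, 0.08], "twist": -0.97}, {"jaw": 100, "travel": [0.02, 0.06, 0.07], "twist": -0.97}, {"jaw": 100, "travel": [0.01, 0.06, 0.08], "twist": -0.97}, {"jaw": 100, "travel": [0, 0.06, 0.07], "twist": -0.97}, {"jaw": 100, "travel": [0, 0.06, 0.08], "twist": -0.96}, {"jaw": 100, "travel": [-0.01, 0.06, 0.07], "twist": -0.96}, {"jaw": 100, "travel": [-0.01, 0.06, 0.08], "twist": -0.96}, {"jaw": 100, "travel": [-0.02, 0.06, 0.07], "twist": -0.96}]'

```text
time: 62.52
tool_pos: [0.5295, 0.2946, 0.1198]
tool_rot: [3.142, 0.0, -3.081]
contact_force: [-0.1, -1.1, -0.8]
opening: 0.0917
```

Request:
carry_out --series '[{"jaw": 100, "travel": [0, 0, 0], "twist": 0}, {"jaw": 100, "travel": [0, 0, 0], "twist": 0}]'

```text
time: 62.78
tool_pos: [0.5294, 0.2947, 0.1201]
tool_rot: [3.141, 0.0, -3.086]
contact_force: [0.5, -0.4, 0.5]
opening: 0.0917
```

```bash
python3 -c "
from h import *
s=robot.observe();print(s['time'],s['tool_pos'],np.degrees(s['tool_rot']),s['opening'])
plan([(.530,.294,.0200,183.2)],100)"
```

```text
62.775 [0.52939063 0.2946953  0.120143  ] [ 1.79994517e+02  1.48289303e-02 -1.76796241e+02] 0.09171399750671043
2 q [ 0.38  0.58  1.44  0.    1.12 -1.25]
{"jaw": 100, "travel": [-0.0, -0.01, 0.83], "twist": 0.0}
{"jaw": 100, "travel": [-0.01, -0.0, 0.84], "twist": 0.001}
```

Request:
carry_out --series '[{"jaw": 100, "travel": [0, 0, 0.5], "twist": 0}, {"jaw": 100, "travel": [0, 0, 0.6], "twist": 0}, {"jaw": 100, "travel": [0, 0, 0.4], "twist": 0}, {"jaw": 100, "travel": [0, 0, 0.17], "twist": 0}, {"jaw": 100, "travel": [0, 0, 0], "twist": 0}, {"jaw": 100, "travel": [0, 0, 0], "twist": 0}]'

```text
time: 63.52
tool_pos: [0.5301, 0.2953, 0.021]
tool_rot: [3.141, 0.002, -3.084]
contact_force: [0.4, 1.0, 0.3]
opening: 0.0919
```

Request:
carry_out --series '[{"jaw": 0, "travel": [0, 0, 0], "twist": 0}, {"jaw": 0, "travel": [0, 0, 0], "twist": 0}, {"jaw": 0, "travel": [0, 0, 0], "twist": 0}, {"jaw": 0, "travel": [0, 0, 0], "twist": 0}, {"jaw": 0, "travel": [0, 0, 0], "twist": 0}, {"jaw": 0, "travel": [0, 0, 0], "twist": 0}]' --squeeze 10

```text
time: 64.28
tool_pos: [0.5292, 0.295, 0.0199]
tool_rot: [3.142, 0.0, -3.083]
contact_force: [0.3, -1.4, 3.5]
opening: 0.0601
```

Request:
carry_out --series '[{"jaw": 100, "travel": [0, 0, 0], "twist": 0}, {"jaw": 100, "travel": [0, 0, 0], "twist": 0}, {"jaw": 100, "travel": [0, 0, 0], "twist": 0}, {"jaw": 100, "travel": [0, 0, 0], "twist": 1}, {"jaw": 100, "travel": [0, 0, 0], "twist": 1}, {"jaw": 100, "travel": [0, 0, 0], "twist": 1}, {"jaw": 100, "travel": [0, 0, 0], "twist": 1}, {"jaw": 100, "travel": [0, 0, 0], "twist": 1}]'

```text
time: 65.28
tool_pos: [0.5292, 0.2951, 0.0197]
tool_rot: [3.141, -0.0, 2.673]
contact_force: [-0.4, 0.4, 0.4]
opening: 0.092
```

Request:
carry_out --series '[{"jaw": 100, "travel": [0, 0, 0], "twist": 1}, {"jaw": 100, "travel": [0, 0, 0], "twist": 1}, {"jaw": 100, "travel": [0, 0, 0], "twist": 1}, {"jaw": 100, "travel": [0, 0, 0], "twist": 1}, {"jaw": 100, "travel": [0, 0, 0], "twist": 1}, {"jaw": 100, "travel": [0, 0, 0], "twist": 1}, {"jaw": 100, "travel": [0, 0, 0], "twist": 1}, {"jaw": 100, "travel": [0, 0, 0], "twist": 1}]'

```text
time: 66.28
tool_pos: [0.5292, 0.2951, 0.0197]
tool_rot: [-3.142, -0.0, 1.835]
contact_force: [-0.0, 0.0, 0.5]
opening: 0.0918
```

Request:
carry_out --series '[{"jaw": 100, "travel": [0, 0, 0], "twist": 1}, {"jaw": 100, "travel": [0, 0, 0], "twist": 1}, {"jaw": 100, "travel": [0, 0, 0], "twist": 0}, {"jaw": 100, "travel": [0, 0, 0], "twist": 0}]'

```text
time: 66.78
tool_pos: [0.5292, 0.295, 0.0197]
tool_rot: [3.142, -0.0, 1.631]
contact_force: [-0.3, -0.1, -0.4]
opening: 0.0921
```

Request:
carry_out --series '[{"jaw": 0, "travel": [0, 0, 0], "twist": 0}, {"jaw": 0, "travel": [0, 0, 0], "twist": 0}, {"jaw": 0, "travel": [0, 0, 0], "twist": 0}, {"jaw": 0, "travel": [0, 0, 0], "twist": 0}, {"jaw": 0, "travel": [0, 0, 0], "twist": 0}, {"jaw": 0, "travel": [0, 0, 0], "twist": 0}, {"jaw": 0, "travel": [0, 0, 0], "twist": 0}]'

```text
time: 67.65
tool_pos: [0.5292, 0.295, 0.0197]
tool_rot: [3.142, -0.0, 1.629]
contact_force: [0.2, -0.2, 0.3]
opening: 0.0266
```

Request:
carry_out --series '[{"jaw": 60, "travel": [0, 0, 0], "twist": 0}, {"jaw": 60, "travel": [0, 0, 0], "twist": 0}, {"jaw": 60, "travel": [0, 0, 0], "twist": 0}, {"jaw": 60, "travel": [0, 0, -0.7], "twist": 0}, {"jaw": 60, "travel": [0, 0, -0.9], "twist": 0}, {"jaw": 60, "travel": [0, 0, -0.8], "twist": 0}, {"jaw": 60, "travel": [-0.5, 0, -0.4], "twist": 0}, {"jaw": 60, "travel": [-0.4, -0.2, 0], "twist": 0}]'

```text
time: 68.65
tool_pos: [0.5219, 0.24, 0.1903]
tool_rot: [3.136, -0.001, 1.629]
contact_force: [0.8, 0.5, 0.4]
opening: 0.0551
```

Request:
carry_out --series '[{"jaw": 60, "travel": [0, 0, 0], "twist": 0.48}, {"jaw": 60, "travel": [0, 0, 0], "twist": 0}, {"jaw": 60, "travel": [0, 0, 0], "twist": 0}]'

```text
time: 69.03
tool_pos: [0.5204, 0.2406, 0.1876]
tool_rot: [-3.142, -0.0, 1.58]
contact_force: [-0.4, -0.6, -0.3]
opening: 0.0548
```

```bash
python3 - <<'E'
from h import *
im,M=snap('wrist','w9');np.save('w9M.npy',M);s=robot.observe();print(s['time'],M[:3,3],np.degrees(s['tool_rot']))
for r in robot.regions_of('wrist','cover')[:1]:
    pts=np.argwhere(r['pixels'])[:,::-1]; W=np.array([p2w('wrist',p,.012,M)[:2] for p in pts],np.float32)*1000
    print(r['score'],cv2.minAreaRect(W))
hsv=cv2.cvtColor(im,cv2.COLOR_BGR2HSV);c=w2p('wrist',(.5292,.295,.048),M).astype(int);print(c)
m=((hsv[...,1]<70)&(hsv[...,2]>60)).astype(np.uint8);z=np.zeros_like(m);a,b=c[1]-42,c[0]-17;z[a:a+84,b:b+34]=m[a:a+84,b:b+34]
pts=np.argwhere(z)[:,::-1]; W=np.array([p2w('wrist',p,.048,M)[:2] for p in pts],np.float32)*1000; print('block',cv2.minAreaRect(W))
for y in(.085,-.085):
    g=np.array([.5292,.295])+y*np.array([np.cos(np.radians(93.4)),np.sin(np.radians(93.4))]); u=w2p('wrist',(*g,.012),M); ui=np.round(u).astype(int)
    w=hsv[max(ui[1]-9,0):ui[1]+10,ui[0]-9:ui[0]+10]; w=w.astype(int); d=np.abs(w[...,0]-np.median(w[...,0]))+np.clip(np.median(w[...,2])-w[...,2],0,None)
    k=(d>25).astype(np.uint8);n,l,st,ce=cv2.connectedComponentsWithStats(k); print('exp',u,[(np.round(ce[i]+ui-9,1),st[i,4],np.round(p2w('wrist',ce[i]+ui-9,.012,M)[:2]-g,4)) for i in range(1,n)])
E
```

```text
69.075 [0.5203996  0.24062671 0.18762249] [-1.79992074e+02 -3.30594700e-03  9.05248638e+01]
0.8 ((530.4589233398438, 294.2274169921875), (80.97388458251953, 200.11961364746094), 2.9732162952423096)
[265 121]
block ((529.7275390625, 294.427734375), (17.51963996887207, 58.65269470214844), 3.500126838684082)
exp [260.70873414  27.0311899 ] [(array([262. ,  28.1]), np.int32(147), array([ 0.0012, -0.0009]))]
exp [267.92953999 200.53488245] [(array([266.7, 200.7]), np.int32(43), array([-0.0013, -0.0002]))]
```

```bash
python3 -c "
from h import *
plan([(.5300,.295,.12,93.3),(.5300,.295,.02,93.3)],60)"
```

```text
4 q [0.3  0.46 1.45 0.   1.23 0.29]
{"jaw": 60, "travel": [0.45, 0.08, 0.56], "twist": -0.232}
{"jaw": 60, "travel": [0.45, 0.1, 0.57], "twist": -0.232}
{"jaw": 60, "travel": [0.0, -0.0, 0.83], "twist": -0.0}
{"jaw": 60, "travel": [0.0, -0.0, 0.83], "twist": -0.0}
```

Request:
carry_out --series '[{"jaw": 60, "travel": [0.45, 0.08, 0.56], "twist": -0.23}, {"jaw": 60, "travel": [0.45, 0.1, 0.57], "twist": -0.23}, {"jaw": 60, "travel": [0, 0, 0.5], "twist": 0}, {"jaw": 60, "travel": [0, 0, 0.6], "twist": 0}, {"jaw": 60, "travel": [0, 0, 0.4], "twist": 0}, {"jaw": 60, "travel": [0, 0, 0.16], "twist": 0}, {"jaw": 60, "travel": [0, 0, 0], "twist": 0}, {"jaw": 60, "travel": [0, 0, 0], "twist": 0}]'

```text
time: 70.12
tool_pos: [0.5309, 0.295, 0.0215]
tool_rot: [3.14, -0.001, 1.627]
contact_force: [0.1, -0.1, -0.5]
opening: 0.055
```

Request:
carry_out --series '[{"jaw": 0, "travel": [0, 0, 0], "twist": 0}, {"jaw": 0, "travel": [0, 0, 0], "twist": 0}, {"jaw": 0, "travel": [0, 0, 0], "twist": 0}, {"jaw": 0, "travel": [0, 0, 0], "twist": 0}, {"jaw": 0, "travel": [0, 0, 0], "twist": 0}, {"jaw": 0, "travel": [0, 0, 0], "twist": 0}, {"jaw": 0, "travel": [0, 0, 0], "twist": 0}, {"jaw": 0, "travel": [0, 0, 0], "twist": 0}]' --squeeze 30

```text
time: 71.12
tool_pos: [0.5303, 0.2947, 0.0204]
tool_rot: [3.141, -0.0, 1.627]
contact_force: [0.9, -0.6, 0.6]
opening: 0.0178
```

Request:
carry_out --series '[{"jaw": 0, "travel": [0, 0, 0], "twist": 0}, {"jaw": 0, "travel": [0, 0, -0.3], "twist": 0.1}, {"jaw": 0, "travel": [0, 0, -0.6], "twist": 0.1}, {"jaw": 0, "travel": [0, 0, -0.7], "twist": 0.1}, {"jaw": 0, "travel": [0, 0, -0.7], "twist": 0.1}, {"jaw": 0, "travel": [0, 0, -0.3], "twist": 0.1}, {"jaw": 0, "travel": [0, 0, 0], "twist": 0}, {"jaw": 0, "travel": [0, 0, 0], "twist": 0}]'

```text
time: 72.12
tool_pos: [0.5292, 0.2943, 0.1753]
tool_rot: [-3.139, 0.001, 1.575]
contact_force: [0.4, 0.1, -3.9]
opening: 0.0176
```

```bash
python3 -c "
from h import *
s=robot.observe();print(s['time'],s['tool_pos'],np.degrees(s['tool_rot']),s['opening'],s['contact_force'])
plan([(.5255,-.018,.176,90.4)],0)"
```

```text
72.125 [0.52921437 0.29432247 0.1752671 ] [-1.79869872e+02  4.76258667e-02  9.02247134e+01] 0.017611232521804143 [ 0.40874364  0.07339755 -3.91127876]
6 q [0.38 0.53 1.37 0.   1.25 0.38]
{"jaw": 0, "travel": [-0.87, -0.01, -0.0], "twist": -0.005}
{"jaw": 0, "travel": [-0.87, -0.01, -0.0], "twist": -0.005}
{"jaw": 0, "travel": [-0.87, -0.02, -0.0], "twist": -0.005}
{"jaw": 0, "travel": [-0.86, -0.02, -0.0], "twist": -0.005}
{"jaw": 0, "travel": [-0.87, -0.01, -0.01], "twist": -0.005}
{"jaw": 0, "travel": [-0.86, -0.02, -0.0], "twist": -0.004}
```

Request:
carry_out --series '[{"jaw": 0, "travel": [-0.4, 0, 0], "twist": 0}, {"jaw": 0, "travel": [-0.8, -0.01, 0], "twist": 0}, {"jaw": 0, "travel": [-0.9, -0.02, 0], "twist": 0}, {"jaw": 0, "travel": [-0.9, -0.02, 0], "twist": 0}, {"jaw": 0, "travel": [-0.9, -0.02, 0], "twist": 0}, {"jaw": 0, "travel": [-0.7, -0.02, 0], "twist": -0.02}, {"jaw": 0, "travel": [-0.4, 0, 0], "twist": 0}, {"jaw": 0, "travel": [-0.2, 0, 0], "twist": 0}]'

```text
time: 73.12
tool_pos: [0.5252, -0.0185, 0.1751]
tool_rot: [-3.139, -0.001, 1.575]
contact_force: [-0.3, -0.4, -2.8]
opening: 0.0181
```

Request:
carry_out --series '[{"jaw": 0, "travel": [0, 0, 0.3], "twist": 0}, {"jaw": 0, "travel": [0, 0, 0.5], "twist": 0}, {"jaw": 0, "travel": [0, 0, 0.3], "twist": 0}, {"jaw": 0, "travel": [0, 0, 0.1], "twist": 0}, {"jaw": 0, "travel": [0, 0, 0], "twist": 0}, {"jaw": 0, "travel": [0, 0, 0], "twist": 0}, {"jaw": 0, "travel": [0, 0, 0], "twist": 0}, {"jaw": 0, "travel": [0, 0, 0], "twist": 0}]'

```text
time: 74.12
tool_pos: [0.5221, -0.0164, 0.1022]
tool_rot: [-3.132, -0.002, 1.577]
contact_force: [-9.5, -2.4, -5.2]
opening: 0.0179
```

```bash
python3 -c "
from h import *
s=robot.observe();print(s['time'],s['tool_pos'],np.degrees(s['tool_rot']),s['opening'],s['contact_force'])
snap('wrist','w10')
plan([(.5255,-.0183,.1,90.4)],0)"
```

```text
74.125 [ 0.52205076 -0.01635103  0.10215157] [-1.79449650e+02 -8.89603968e-02  9.03491063e+01] 0.01788691335423937 [-9.49419873 -2.38633631 -5.21962071]
1 q [-0.18  0.48  1.69 -0.    0.98 -0.18]
{"jaw": 0, "travel": [-0.03, 0.06, 0.04], "twist": -0.009}
```

View pics/w10.png

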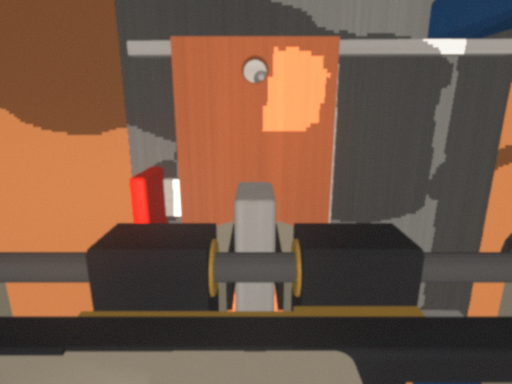

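The plate hangs over the pin, with hole (255,70) against pin (260,73), which fits the tray estimate. But something presses on the gripper from +x with 9.5 N. That is most likely the T-handle's near ball against the gripper body. I'll back off and raise, then sweep the handle's end sideways with the body while watching the force.

Request:
carry_out --series '[{"jaw": 0, "travel": [0, -0.15, -0.1], "twist": 0}, {"jaw": 0, "travel": [0.2, 0, -0.1], "twist": 0}, {"jaw": 0, "travel": [0.4, 0, 0], "twist": 0}, {"jaw": 0, "travel": [0, 0, 0], "twist": 0}, {"jaw": 0, "travel": [0, 0, 0], "twist": 0}]'

```text
time: 74.8
tool_pos: [0.5171, 0.0188, 0.1167]
tool_rot: [3.141, 0.0, 1.578]
contact_force: [0.3, -0.3, -4.4]
opening: 0.0178
```

```bash
python3 - <<'E'
from h import *
s=robot.observe();print(s['time'],s['tool_pos'],s['contact_force'])
im,M=snap('scene','s11')
cv2.imwrite('pics/s11c.png',cv2.resize(im[150:270,180:320],(700,600),interpolation=cv2.INTER_CUBIC))
E
```

```text
74.8 [0.5170861  0.01884268 0.1166583 ] [ 0.30259261 -0.29831268 -4.44720484]
```

View pics/s11c.png

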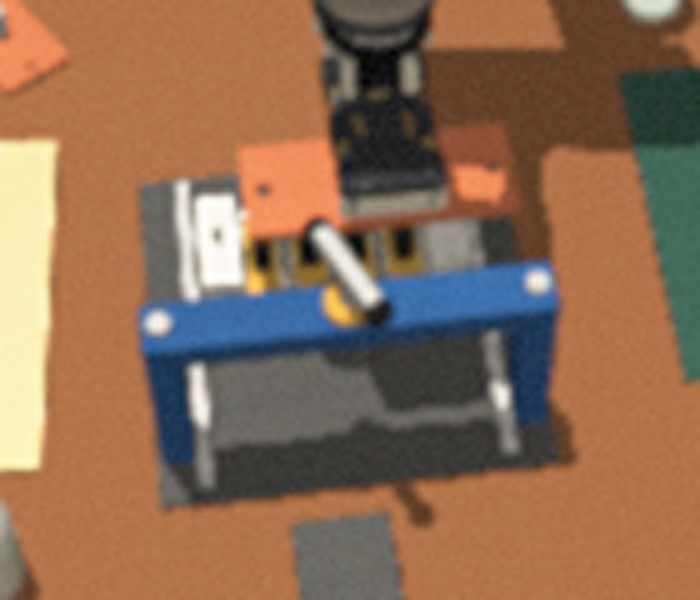

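Request:
carry_out --series '[{"jaw": 0, "travel": [0, 0.2, 0], "twist": 0}, {"jaw": 0, "travel": [0, 0, 0], "twist": 0}, {"jaw": 0, "travel": [-0.1, 0, 0], "twist": 0}, {"jaw": 0, "travel": [-0.1, 0, 0], "twist": 0}, {"jaw": 0, "travel": [-0.1, 0, 0], "twist": 0}, {"jaw": 0, "travel": [-0.1, 0, 0], "twist": 0}]'

```text
time: 75.6
tool_pos: [0.5283, -0.0058, 0.1162]
tool_rot: [-3.14, -0.0, 1.577]
contact_force: [-4.4, 1.6, -2.8]
opening: 0.0177
```

Request:
carry_out --series '[{"jaw": 0, "travel": [-0.1, 0, 0], "twist": 0}, {"jaw": 0, "travel": [-0.1, 0, 0], "twist": 0}, {"jaw": 0, "travel": [-0.1, 0, 0], "twist": 0}, {"jaw": 0, "travel": [-0.1, 0, 0], "twist": 0}, {"jaw": 0, "travel": [0, 0, 0], "twist": 0}, {"jaw": 0, "travel": [0, 0, 0], "twist": 0}]'

```text
time: 76.35
tool_pos: [0.5291, -0.0297, 0.1163]
tool_rot: [3.141, 0.0, 1.576]
contact_force: [-4.1, -2.7, -3.2]
opening: 0.0177
```

```bash
python3 -c "
from h import *
plan([(.5255,-.0183,.105,90.4)],0)"
```

```text
1 q [-0.2   0.47  1.66 -0.    1.01 -0.21]
{"jaw": 0, "travel": [0.19, -0.06, 0.19], "twist": -0.016}
```

Request:
carry_out --series '[{"jaw": 0, "travel": [0, -0.06, 0], "twist": 0}, {"jaw": 0, "travel": [0.1, 0, 0.05], "twist": -0.02}, {"jaw": 0, "travel": [0.09, 0, 0.14], "twist": 0}, {"jaw": 0, "travel": [0, 0, 0], "twist": 0}, {"jaw": 0, "travel": [0, 0, 0], "twist": 0}, {"jaw": 0, "travel": [0, 0, 0], "twist": 0}]'

```text
time: 77.1
tool_pos: [0.5256, -0.0181, 0.105]
tool_rot: [3.141, 0.0, 1.579]
contact_force: [0.3, -0.2, -4.2]
opening: 0.0179
```

```bash
python3 -c "
from h import *
s=robot.observe();print(s['time'],s['tool_pos'],np.degrees(s['tool_rot']),s['opening'],s['contact_force'])
im,M=snap('wrist','w12')
cv2.imwrite('pics/w12c.png',cv2.resize(im[40:110,190:330],(800,400),interpolation=cv2.INTER_CUBIC))
plan([(.5255,-.0183,.1,90.4)],0)"
```

```text
77.1 [ 0.5255563  -0.0180744   0.10502975] [1.79976427e+02 1.77746585e-03 9.04539855e+01] 0.017949788303818333 [ 0.33008835 -0.19083418 -4.17765425]
1 q [-0.18  0.47  1.69  0.    0.98 -0.19]
{"jaw": 0, "travel": [-0.0, -0.0, 0.08], "twist": 0.009}
```

View pics/w12c.png

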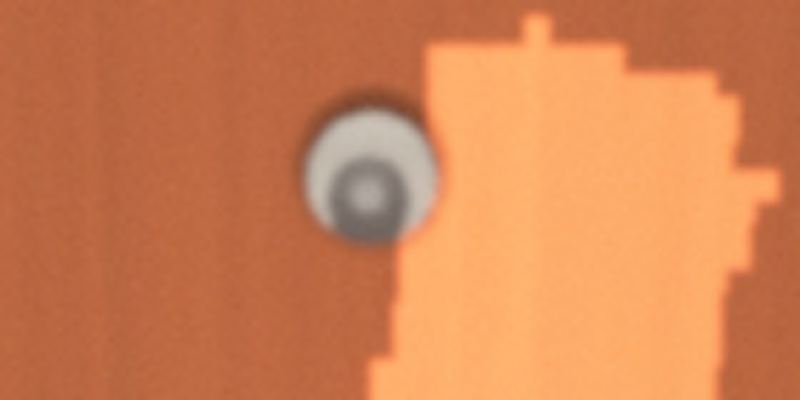

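The handle no longer touches. In this view the pin sits inside the hole, centred in x and about 0.5 mm low in y after allowing for parallax, so I lower the cover.

Request:
carry_out --series '[{"jaw": 0, "travel": [-0.005, 0, 0.1], "twist": 0}, {"jaw": 0, "travel": [0, 0, 0.06], "twist": 0}, {"jaw": 0, "travel": [0, 0, 0.06], "twist": 0}, {"jaw": 0, "travel": [0, 0, 0.06], "twist": 0}, {"jaw": 0, "travel": [0, 0, 0.05], "twist": 0}, {"jaw": 0, "travel": [0, 0, 0.04], "twist": 0}, {"jaw": 0, "travel": [0, 0, 0], "twist": 0}, {"jaw": 0, "travel": [0, 0, 0], "twist": 0}]'

```text
time: 78.15
tool_pos: [0.5255, -0.0183, 0.0828]
tool_rot: [3.141, -0.0, 1.579]
contact_force: [0.2, -0.4, -2.9]
opening: 0.0181
```

Going in without resistance. 3 mm more, then release.

Request:
carry_out --series '[{"jaw": 0, "travel": [0, 0, 0.02], "twist": 0}, {"jaw": 0, "travel": [0, 0, 0.02], "twist": 0}, {"jaw": 0, "travel": [0, 0, 0.01], "twist": 0}, {"jaw": 0, "travel": [0, 0, 0], "twist": 0}, {"jaw": 0, "travel": [0, 0, 0], "twist": 0}]'

```text
time: 78.78
tool_pos: [0.5256, -0.0183, 0.0804]
tool_rot: [3.141, 0.0, 1.579]
contact_force: [-2.3, 0.5, 5.4]
opening: 0.0179
```

Request:
carry_out --series '[{"jaw": 50, "travel": [0, 0, 0], "twist": 0}, {"jaw": 50, "travel": [0, 0, 0], "twist": 0}, {"jaw": 50, "travel": [0, 0, 0], "twist": 0}, {"jaw": 50, "travel": [0, 0, 0], "twist": 0}, {"jaw": 50, "travel": [0, 0, 0], "twist": 0}, {"jaw": 50, "travel": [0, -0.05, -0.4], "twist": 0}, {"jaw": 50, "travel": [0, -0.05, -0.8], "twist": 0}, {"jaw": 50, "travel": [0, 0, -0.9], "twist": 0}]'

```text
time: 79.78
tool_pos: [0.5187, -0.0183, 0.2065]
tool_rot: [-3.14, -0.0, 1.579]
contact_force: [0.7, -0.4, -0.1]
opening: 0.0459
```

```bash
python3 - <<'E'
from h import *
s=robot.observe();print(s['time'],s['tool_pos'],np.degrees(s['tool_rot']),s['opening'],s['contact_force'])
plan([(.36,-.018,.20,180.4)],0)
im,M=snap('wrist','w13')
for r in robot.regions_of('wrist','cover')[:1]: print(r['score'],rect(r['pixels']))
E
```

```text
79.775 [ 0.51866668 -0.01825215  0.20652758] [-1.79895087e+02 -2.44233652e-02  9.04541992e+01] 0.04586917064610879 [ 0.66415845 -0.39810051 -0.14514712]
16 q [-0.18  0.35  1.57  0.    1.22 -0.19]
{"jaw": 0, "travel": [0.0, -0.17, 0.01], "twist": -0.937}
{"jaw": 0, "travel": [0.02, -0.16, 0.01], "twist": -0.937}
{"jaw": 0, "travel": [0.03, -0.16, 0.01], "twist": -0.937}
{"jaw": 0, "travel": [0.05, -0.16, 0.01], "twist": -0.937}
{"jaw": 0, "travel": [0.06, -0.15, 0.01], "twist": -0.937}
{"jaw": 0, "travel": [0.08, -0.15, 0.01], "twist": -0.937}
{"jaw": 0, "travel": [0.09, -0.14, 0.0], "twist": -0.937}
{"jaw": 0, "travel": [0.11, -0.13, 0.01], "twist": -0.937}
{"jaw": 0, "travel": [0.12, -0.11, 0.0], "twist": -0.937}
{"jaw": 0, "travel": [0.13, -0.1, 0.01], "twist": -0.937}
{"jaw": 0, "travel": [0.14, -0.09, 0.0], "twist": -0.937}
{"jaw": 0, "travel": [0.15, -0.08, 0.01], "twist": -0.937}
{"jaw": 0, "travel": [0.15, -0.06, 0.0], "twist": -0.937}
{"jaw": 0, "travel": [0.16, -0.05, 0.01], "twist": -0.937}
{"jaw": 0, "travel": [0.16, -0.03, 0.0], "twist": -0.936}
{"jaw": 0, "travel": [0.16, -0.01, 0.01], "twist": -0.937}
0.6 ((263.0, 159.5), (183.0, 94.0), 90.0)
```

View pics/w13.png

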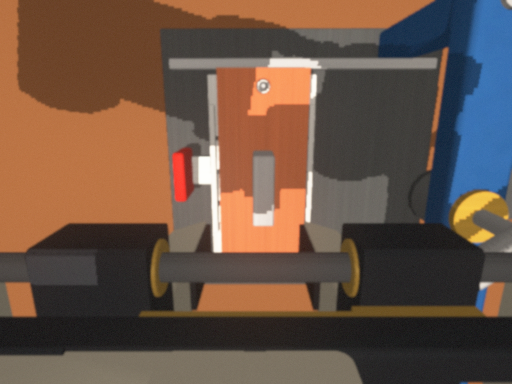

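The cover sits flat over the pin (visible at (263,86)), at the same tool height as when it was first lifted off. Next I go round to the tray handle (190,175) and push.

```bash
python3 - <<'E'
from h import *
plan([(.40,-.018,.20,180.4),(.40,-.018,.026,180.4)],0)
E
```

```text
20 q [-0.18  0.34  1.56  0.    1.22 -0.19]
{"jaw": 0, "travel": [0.0, -0.13, 0.01], "twist": -0.937}
{"jaw": 0, "travel": [0.01, -0.13, 0.01], "twist": -0.937}
{"jaw": 0, "travel": [0.03, -0.12, 0.01], "twist": -0.937}
{"jaw": 0, "travel": [0.04, -0.12, 0.01], "twist": -0.937}
{"jaw": 0, "travel": [0.05, -0.12, 0.01], "twist": -0.937}
{"jaw": 0, "travel": [0.06, -0.11, 0.01], "twist": -0.937}
{"jaw": 0, "travel": [0.07, -0.1, 0.01], "twist": -0.937}
{"jaw": 0, "travel": [0.08, -0.1, 0.01], "twist": -0.937}
{"jaw": 0, "travel": [0.09, -0.09, 0.01], "twist": -0.937}
{"jaw": 0, "travel": [0.1, -0.08, 0.01], "twist": -0.937}
{"jaw": 0, "travel": [0.11, -0.07, 0.02], "twist": -0.937}
{"jaw": 0, "travel": [0.11, -0.06, 0.01], "twist": -0.937}
{"jaw": 0, "travel": [0.12, -0.05, 0.02], "twist": -0.936}
{"jaw": 0, "travel": [0.12, -0.03, 0.01], "twist": -0.937}
{"jaw": 0, "travel": [0.13, -0.02, 0.02], "twist": -0.936}
{"jaw": 0, "travel": [0.13, -0.01, 0.01], "twist": -0.937}
{"jaw": 0, "travel": [-0.0, 0.0, 0.73], "twist": 0.0}
{"jaw": 0, "travel": [-0.0, 0.0, 0.72], "twist": 0.0}
{"jaw": 0, "travel": [-0.0, 0.0, 0.73], "twist": 0.0}
{"jaw": 0, "travel": [-0.0, 0.0, 0.72], "twist": 0.0}
```

Request:
carry_out --series '[{"jaw": 0, "travel": [0, -0.13, 0.01], "twist": -0.94}, {"jaw": 0, "travel": [0.01, -0.13, 0.01], "twist": -0.94}, {"jaw": 0, "travel": [0.03, -0.12, 0.01], "twist": -0.94}, {"jaw": 0, "travel": [0.04, -0.12, 0.01], "twist": -0.94}, {"jaw": 0, "travel": [0.05, -0.12, 0.01], "twist": -0.94}, {"jaw": 0, "travel": [0.06, -0.11, 0.01], "twist": -0.94}, {"jaw": 0, "travel": [0.07, -0.1, 0.01], "twist": -0.94}, {"jaw": 0, "travel": [0.08, -0.1, 0.01], "twist": -0.94}]'

```text
time: 80.88
tool_pos: [0.4579, -0.0183, 0.2003]
tool_rot: [-3.141, -0.001, 2.37]
contact_force: [-0.4, 0.4, -0.6]
opening: 0.0006
```

Request:
carry_out --series '[{"jaw": 0, "travel": [0.09, -0.09, 0.01], "twist": -0.94}, {"jaw": 0, "travel": [0.1, -0.08, 0.01], "twist": -0.94}, {"jaw": 0, "travel": [0.11, -0.07, 0.02], "twist": -0.94}, {"jaw": 0, "travel": [0.11, -0.06, 0.01], "twist": -0.93}, {"jaw": 0, "travel": [0.12, -0.05, 0.02], "twist": -0.93}, {"jaw": 0, "travel": [0.12, -0.03, 0.01], "twist": -0.93}, {"jaw": 0, "travel": [0.13, -0.02, 0.02], "twist": -0.93}, {"jaw": 0, "travel": [0.13, -0.01, 0.01], "twist": -0.93}]'

```text
time: 81.88
tool_pos: [0.3963, -0.0178, 0.1938]
tool_rot: [3.141, -0.001, -3.131]
contact_force: [-0.2, 0.7, -0.3]
opening: 0.0003
```

Request:
carry_out --series '[{"jaw": 0, "travel": [0, 0, 0.7], "twist": 0}, {"jaw": 0, "travel": [0, 0, 0.8], "twist": 0}, {"jaw": 0, "travel": [0, 0, 0.8], "twist": 0}, {"jaw": 0, "travel": [0, 0, 0.5], "twist": 0}, {"jaw": 0, "travel": [0, 0, 0.1], "twist": 0}, {"jaw": 0, "travel": [0, 0, 0], "twist": 0}, {"jaw": 0, "travel": [0, 0, 0], "twist": 0}]'

```text
time: 82.75
tool_pos: [0.3977, -0.018, 0.0213]
tool_rot: [-3.141, 0.002, -3.135]
contact_force: [-0.4, 0.5, 1.0]
opening: 0.0003
```

Request:
carry_out --series '[{"jaw": 0, "travel": [-0.2, 0, 0], "twist": 0}, {"jaw": 0, "travel": [-0.25, 0, 0], "twist": 0}, {"jaw": 0, "travel": [-0.25, 0, 0], "twist": 0}, {"jaw": 0, "travel": [-0.25, 0, 0], "twist": 0}, {"jaw": 0, "travel": [-0.25, 0, 0], "twist": 0}, {"jaw": 0, "travel": [-0.25, 0, 0], "twist": 0}]'

```text
time: 83.5
tool_pos: [0.4843, -0.0171, 0.0209]
tool_rot: [3.142, -0.001, -3.134]
contact_force: [-4.1, -0.0, 1.9]
opening: 0.0002
```

Request:
carry_out --series '[{"jaw": 0, "travel": [-0.25, 0, 0], "twist": 0}, {"jaw": 0, "travel": [-0.25, 0, 0], "twist": 0}, {"jaw": 0, "travel": [-0.25, 0, 0], "twist": 0}, {"jaw": 0, "travel": [-0.2, 0, 0], "twist": 0}, {"jaw": 0, "travel": [-0.1, 0, 0], "twist": 0}, {"jaw": 0, "travel": [0, 0, 0], "twist": 0}]'

```text
time: 84.25
tool_pos: [0.5476, -0.0169, 0.0205]
tool_rot: [-3.141, 0.001, -3.135]
contact_force: [1.0, -0.1, 0.8]
opening: 0.001
```

Request:
carry_out --series '[{"jaw": 0, "travel": [-0.04, 0, 0], "twist": 0}, {"jaw": 0, "travel": [-0.03, 0, 0], "twist": 0}, {"jaw": 0, "travel": [-0.03, 0, 0], "twist": 0}, {"jaw": 0, "travel": [0, 0, 0], "twist": 0}]'

```text
time: 84.75
tool_pos: [0.5529, -0.0168, 0.0203]
tool_rot: [3.142, 0.0, -3.135]
contact_force: [-1.7, 0.0, 1.1]
opening: 0.0006
```

Request:
carry_out --series '[{"jaw": 0, "travel": [-0.03, 0, 0], "twist": 0}, {"jaw": 0, "travel": [-0.03, 0, 0], "twist": 0}, {"jaw": 0, "travel": [0, 0, 0], "twist": 0}]'

```text
time: 85.12
tool_pos: [0.5568, -0.0167, 0.0203]
tool_rot: [3.142, 0.001, -3.135]
contact_force: [-1.2, 0.2, 0.8]
opening: 0.0002
```

Request:
carry_out --series '[{"jaw": 0, "travel": [-0.04, 0, 0], "twist": 0}, {"jaw": 0, "travel": [-0.03, 0, 0], "twist": 0}, {"jaw": 0, "travel": [0, 0, 0], "twist": 0}]'

```text
time: 85.5
tool_pos: [0.561, -0.0167, 0.0203]
tool_rot: [3.142, 0.001, -3.135]
contact_force: [-1.6, 0.1, -0.3]
opening: 0.0008
```

Request:
carry_out --series '[{"jaw": 0, "travel": [-0.03, 0, 0], "twist": 0}, {"jaw": 0, "travel": [-0.03, 0, 0], "twist": 0}, {"jaw": 0, "travel": [0, 0, 0], "twist": 0}]'

```text
time: 85.88
tool_pos: [0.5626, -0.0167, 0.0202]
tool_rot: [3.141, -0.004, -3.134]
contact_force: [-7.6, -1.1, 4.4]
opening: 0.0005
```

Request:
carry_out --series '[{"jaw": 0, "travel": [-0.03, 0, 0], "twist": 0}, {"jaw": 0, "travel": [-0.02, 0, 0], "twist": 0}, {"jaw": 0, "travel": [0, 0, 0], "twist": 0}]'

```text
time: 86.25
tool_pos: [0.5625, -0.0166, 0.0203]
tool_rot: [3.141, -0.01, -3.134]
contact_force: [-19.2, -1.6, 13.6]
opening: 0.0006
```

The tray hit the stop: 19 N at TCP x = 0.5625. I back off, go up, and look at the T-handle.

Request:
carry_out --series '[{"jaw": 0, "travel": [0.2, 0, 0], "twist": 0}, {"jaw": 0, "travel": [0.4, 0, 0], "twist": 0}, {"jaw": 0, "travel": [0, 0, -0.7], "twist": 0}, {"jaw": 0, "travel": [0, 0, -0.9], "twist": 0}, {"jaw": 0, "travel": [0, 0, -0.9], "twist": 0}, {"jaw": 40, "travel": [0, 0, -0.9], "twist": 0}, {"jaw": 40, "travel": [0, 0, -0.9], "twist": 0}, {"jaw": 40, "travel": [0, 0, -0.3], "twist": 0}]'

```text
time: 87.25
tool_pos: [0.5329, -0.0171, 0.3005]
tool_rot: [-3.14, 0.009, -3.135]
contact_force: [-0.6, -0.3, -0.5]
opening: 0.026
```

Request:
carry_out --series '[{"jaw": 40, "travel": [-0.5, 0, 0], "twist": 0}, {"jaw": 40, "travel": [-0.7, 0, 0], "twist": 0}, {"jaw": 40, "travel": [-0.7, 0, 0], "twist": 0}, {"jaw": 40, "travel": [-0.7, 0, 0], "twist": 0}, {"jaw": 40, "travel": [-0.3, 0, 0], "twist": 0}, {"jaw": 40, "travel": [0, 0, 0], "twist": 0}, {"jaw": 40, "travel": [0, 0, 0], "twist": 0}]'

```text
time: 88.12
tool_pos: [0.7048, -0.0157, 0.2965]
tool_rot: [3.142, 0.0, -3.135]
contact_force: [0.1, -0.2, 0.2]
opening: 0.0367
```

```bash
python3 - <<'E'
from h import *
s=robot.observe();print(s['time'],s['tool_pos'],np.degrees(s['tool_rot']),s['qpos'],s['contact_force'])
im,M=snap('wrist','w14');np.save('w14M.npy',M)
for r in robot.regions_of('wrist','t_grip')[:2]:print(r['score'],r['xy'],rect(r['pixels']))
print(w2p('wrist',(.66,-.017,.214),M))
E
```

```text
88.125 [ 0.70483803 -0.01569612  0.29648479] [ 1.79995175e+02  2.20351665e-02 -1.79599108e+02] [-1.30907340e-01  6.80028250e-01  7.73931244e-01  1.37206933e-04
  1.68726380e+00 -1.70868460e+00] [ 0.05793695 -0.21950158  0.20753579]
0.57 [249.1, 136.2] ((252.49998474121094, 138.0), (126.59998321533203, 26.799997329711914), 53.13010025024414)
[254.32791353 140.09157578]
```

View pics/w14.png

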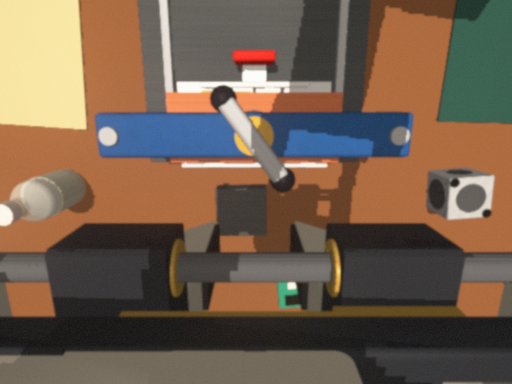

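Seen from above, the T-handle's balls are at (222,98) and (283,180). The tray is home under the bridge.

```bash
python3 - <<'E'
from h import *
im=cv2.imread('pics/w14.png');M=np.load('w14M.npy');g=cv2.cvtColor(im,cv2.COLOR_BGR2GRAY)
P=[]
for u,v in((222,98),(284,180)):
    k=(g[v-17:v+18,u-17:u+18]<45).astype(np.uint8);k=cv2.morphologyEx(k,cv2.MORPH_OPEN,np.ones((5,5)));n,l,st,c=cv2.connectedComponentsWithStats(k);i=1+st[1:,4].argmax();uv=c[i]+[u-17,v-17];P.append(p2w('wrist',uv,.205,M));print(uv,st[i],P[-1])
d=P[1]-P[0];print('mid',(P[0]+P[1])/2,np.linalg.norm(d),'angle of bar deg',np.degrees(np.arctan2(d[1],d[0])))
E
```

```text
Traceback (most recent call last):
ValueError: attempt to get argmax of an empty sequence
```

```bash
python3 - <<'E'
from h import *
im=cv2.imread('pics/w14.png');M=np.load('w14M.npy');g=cv2.GaussianBlur(cv2.cvtColor(im,cv2.COLOR_BGR2GRAY),(5,5),1)
c=cv2.HoughCircles(g[85:200,205:305],cv2.HOUGH_GRADIENT,1,40,param1=60,param2=10,minRadius=9,maxRadius=16);print(c)
P=[]
for u,v in((222,98),(284,180)):
    w=g[v-16:v+17,u-16:u+17]; k=(w<w.min()+22).astype(np.uint8);n,l,st,ce=cv2.connectedComponentsWithStats(k);i=1+st[1:,4].argmax();uv=ce[i]+[u-16,v-16];P.append(p2w('wrist',uv,.205,M));print(uv,st[i],P[-1])
d=P[1]-P[0];print('mid',(P[0]+P[1])/2,np.linalg.norm(d),'bar deg',np.degrees(np.arctan2(d[1],d[0])))
E
```

```text
[[[17.5 13.5 13. ]
  [77.5 94.5 12. ]
  [52.5 48.5 15.4]]]
[220.80633803  95.70070423] [  6   5  23  22 284] [ 0.62852581 -0.04198947  0.205     ]
[283.92094862 183.66007905] [  3   7  23  21 253] [0.69499256 0.00663872 0.205     ]
mid [ 0.66175919 -0.01767537  0.205     ] 0.08235611668126622 bar deg 36.18982526546073
```

```bash
python3 - <<'E'
from h import *
plan([(.6607,-.0175,.25,-143.7),(.6607,-.0175,.188,-143.7)],40)
E
```

```text
9 q [-0.13  0.68  0.77  0.    1.69 -1.71]
{"jaw": 40, "travel": [0.1, -0.0, 0.11], "twist": -0.855}
{"jaw": 40, "travel": [0.11, 0.01, 0.11], "twist": -0.855}
{"jaw": 40, "travel": [0.1, 0.01, 0.11], "twist": -0.855}
{"jaw": 40, "travel": [0.1, 0.02, 0.11], "twist": -0.855}
{"jaw": 40, "travel": [0.1, 0.03, 0.12], "twist": -0.855}
{"jaw": 40, "travel": [0.1, 0.05, 0.11], "twist": -0.854}
{"jaw": 40, "travel": [0.09, 0.05, 0.12], "twist": -0.855}
{"jaw": 40, "travel": [0.0, -0.0, 0.51], "twist": 0.0}
{"jaw": 40, "travel": [0.0, -0.0, 0.52], "twist": 0.0}
```

Request:
carry_out --series '[{"jaw": 40, "travel": [0.1, 0, 0.11], "twist": -0.86}, {"jaw": 40, "travel": [0.11, 0.01, 0.11], "twist": -0.86}, {"jaw": 40, "travel": [0.1, 0.01, 0.11], "twist": -0.86}, {"jaw": 40, "travel": [0.1, 0.02, 0.11], "twist": -0.85}, {"jaw": 40, "travel": [0.1, 0.03, 0.12], "twist": -0.85}, {"jaw": 40, "travel": [0.1, 0.05, 0.11], "twist": -0.85}, {"jaw": 40, "travel": [0.09, 0.05, 0.12], "twist": -0.85}, {"jaw": 40, "travel": [0, 0, 0], "twist": 0}]'

```text
time: 89.22
tool_pos: [0.6605, -0.0174, 0.2494]
tool_rot: [3.141, 0.0, -2.509]
contact_force: [-0.0, 0.7, 0.8]
opening: 0.0368
```

Request:
carry_out --series '[{"jaw": 40, "travel": [0, 0, 0.4], "twist": 0}, {"jaw": 40, "travel": [0, 0, 0.4], "twist": 0}, {"jaw": 40, "travel": [0, 0, 0.2], "twist": 0}, {"jaw": 40, "travel": [0, 0, 0], "twist": 0}, {"jaw": 40, "travel": [0, 0, 0], "twist": 0}]'

```text
time: 89.85
tool_pos: [0.662, -0.0175, 0.1902]
tool_rot: [-3.14, 0.002, -2.509]
contact_force: [0.2, 0.4, 0.6]
opening: 0.0371
```

Request:
carry_out --series '[{"jaw": 0, "travel": [0, 0, 0], "twist": 0}, {"jaw": 0, "travel": [0, 0, 0], "twist": 0}, {"jaw": 0, "travel": [0, 0, 0], "twist": 0}, {"jaw": 0, "travel": [0, 0, 0], "twist": 0}, {"jaw": 0, "travel": [0, 0, 0], "twist": 0}, {"jaw": 0, "travel": [0, 0, 0], "twist": 0}]' --squeeze 25

```text
time: 90.6
tool_pos: [0.6613, -0.0171, 0.1893]
tool_rot: [3.141, 0.0, -2.508]
contact_force: [-3.3, 2.0, 4.4]
opening: 0.0138
```

```bash
python3 - <<'E'
from h import *
s=robot.observe();print(s['time'],s['tool_pos'],np.degrees(s['tool_rot']),s['qpos'],s['contact_force'],s['torque'],s['opening'])
E
```

```text
90.6 [ 0.66126701 -0.01713318  0.18926199] [ 1.79980549e+02  1.97189887e-02 -1.43711640e+02] [-1.41893179e-01  6.24617856e-01  1.16052370e+00  4.94667352e-04
  1.35644290e+00 -2.34614614e+00] [-3.26563542  1.95377378  4.40863594] [0.55612733 0.54633591 0.06021926] 0.013847026090054492
```

Request:
carry_out --series '[{"jaw": 0, "travel": [0, 0, 0], "twist": 1}, {"jaw": 0, "travel": [0, 0, 0], "twist": 1}, {"jaw": 0, "travel": [0, 0, 0], "twist": 1}, {"jaw": 0, "travel": [0, 0, 0], "twist": 1}, {"jaw": 0, "travel": [0, 0, 0], "twist": 1}, {"jaw": 0, "travel": [0, 0, 0], "twist": 1}, {"jaw": 0, "travel": [0, 0, 0], "twist": 1}, {"jaw": 0, "travel": [0, 0, 0], "twist": 1}]'

```text
time: 91.6
tool_pos: [0.6612, -0.0167, 0.1893]
tool_rot: [3.141, -0.0, 2.934]
contact_force: [-4.0, 3.8, 4.3]
opening: 0.0138
```

Request:
carry_out --series '[{"jaw": 0, "travel": [0, 0, 0], "twist": 1}, {"jaw": 0, "travel": [0, 0, 0], "twist": 1}, {"jaw": 0, "travel": [0, 0, 0], "twist": 1}, {"jaw": 0, "travel": [0, 0, 0], "twist": 1}, {"jaw": 0, "travel": [0, 0, 0], "twist": 1}, {"jaw": 0, "travel": [0, 0, 0], "twist": 1}, {"jaw": 0, "travel": [0, 0, 0], "twist": 1}, {"jaw": 0, "travel": [0, 0, 0], "twist": 1}]'

```text
time: 92.6
tool_pos: [0.6614, -0.0164, 0.1893]
tool_rot: [3.14, -0.001, 2.096]
contact_force: [-2.3, 5.1, 4.6]
opening: 0.0138
```

```bash
python3 - <<'E'
from h import *
s=robot.observe();print(s['time'],s['tool_pos'],np.degrees(s['tool_rot']),s['qpos'],s['contact_force'],s['torque'],s['opening'])
E
```

```text
92.6 [ 0.66143609 -0.01641166  0.18927811] [ 1.79933085e+02 -5.66801132e-02  1.20120426e+02] [-0.1412618   0.62464487  1.16043082  0.00153492  1.35621155 -0.66728845] [-2.28063443  5.11422965  4.58122449] [0.74097052 0.30263508 0.09557631] 0.013772113096036445
```

Request:
carry_out --series '[{"jaw": 0, "travel": [0, 0, 0], "twist": 1}, {"jaw": 0, "travel": [0, 0, 0], "twist": 1}, {"jaw": 0, "travel": [0, 0, 0], "twist": 1}, {"jaw": 0, "travel": [0, 0, 0], "twist": 1}, {"jaw": 0, "travel": [0, 0, 0], "twist": 1}, {"jaw": 0, "travel": [0, 0, 0], "twist": 1}, {"jaw": 0, "travel": [0, 0, 0], "twist": 1}, {"jaw": 0, "travel": [0, 0, 0], "twist": 1}]'

```text
time: 93.6
tool_pos: [0.6619, -0.0163, 0.1893]
tool_rot: [3.141, -0.002, 1.259]
contact_force: [-0.1, 5.4, 3.9]
opening: 0.0139
```

```bash
python3 - <<'E'
from h import *
s=robot.observe();print(s['time'],s['tool_pos'],np.degrees(s['tool_rot']),s['contact_force'],s['torque'],s['joint_efforts'][5])
E
```

```text
93.6 [ 0.66185438 -0.01634579  0.18925625] [ 1.79944438e+02 -1.05476925e-01  7.21263823e+01] [-0.1329161   5.39841038  3.8965984 ] [0.69354527 0.17062525 0.11704293] -0.9565986692905426
```

Request:
carry_out --series '[{"jaw": 0, "travel": [0, 0, 0], "twist": 1}, {"jaw": 0, "travel": [0, 0, 0], "twist": 1}, {"jaw": 0, "travel": [0, 0, 0], "twist": 1}, {"jaw": 0, "travel": [0, 0, 0], "twist": 1}, {"jaw": 0, "travel": [0, 0, 0], "twist": 1}]'

```text
time: 94.22
tool_pos: [0.6621, -0.0165, 0.1893]
tool_rot: [3.141, -0.002, 0.735]
contact_force: [0.7, 4.8, 2.3]
opening: 0.0136
```

```bash
python3 - <<'E'
from h import *
s=robot.observe();print(s['time'],s['tool_pos'],np.degrees(s['tool_rot']),s['contact_force'],s['torque'],s['joint_efforts'][5])
E
```

```text
94.225 [ 0.6620822  -0.01647815  0.18926496] [ 1.79972991e+02 -1.34308417e-01  4.21300349e+01] [0.67381505 4.77555701 2.31746827] [0.60663294 0.02547349 0.21535754] -0.9169089607894421
```

Request:
carry_out --series '[{"jaw": 0, "travel": [0, 0, 0], "twist": 0.8}, {"jaw": 0, "travel": [0, 0, 0], "twist": 0.8}, {"jaw": 0, "travel": [0, 0, 0], "twist": 0.8}, {"jaw": 0, "travel": [0, 0, 0], "twist": 0}, {"jaw": 0, "travel": [0, 0, 0], "twist": 0}, {"jaw": 0, "travel": [0, 0, 0], "twist": 0}]'

```text
time: 94.98
tool_pos: [0.6621, -0.0166, 0.1893]
tool_rot: [-3.142, -0.003, 0.489]
contact_force: [1.8, 5.6, 1.8]
opening: 0.0141
```

```bash
python3 - <<'E'
from h import *
s=robot.observe();print(s['time'],s['tool_pos'],np.degrees(s['tool_rot']),s['contact_force'],s['torque'],s['joint_efforts'][5])
E
```

```text
94.975 [ 0.66214492 -0.01661458  0.18926711] [-1.79997225e+02 -1.43943573e-01  2.80019866e+01] [1.76771095 5.56691176 1.81804644] [ 0.74211904 -0.1226429  -0.00637215] -0.03421554691158235
```

Request:
carry_out --series '[{"jaw": 45, "travel": [0, 0, 0], "twist": 0}, {"jaw": 45, "travel": [0, 0, 0], "twist": 0}, {"jaw": 45, "travel": [0, 0, 0], "twist": 0}, {"jaw": 45, "travel": [0, 0, 0], "twist": 0}, {"jaw": 45, "travel": [0, 0, -0.4], "twist": 0}, {"jaw": 45, "travel": [0, 0, -0.8], "twist": 0}, {"jaw": 45, "travel": [0, 0, -0.8], "twist": 0}, {"jaw": 45, "travel": [0, 0, 0], "twist": 0}]'

```text
time: 95.98
tool_pos: [0.6628, -0.0177, 0.314]
tool_rot: [3.136, -0.008, 0.487]
contact_force: [0.0, 0.1, -0.7]
opening: 0.0415
```

```bash
python3 - <<'E'
from h import *
s=robot.observe();print(s['time'],s['tool_pos'],np.degrees(s['tool_rot']),s['contact_force'],s['torque'],s['qpos'])
plan([(.70,-.016,.30,0.5)],45)
E
```

```text
95.975 [ 0.66278338 -0.01774374  0.31398964] [179.68398669  -0.43225614  27.88040406] [ 0.01043844  0.10719498 -0.67777696] [-0.09173212  0.10638706 -0.0358091 ] [-1.42240833e-01  5.70940560e-01  9.21794465e-01 -2.29017870e-05
  1.63951227e+00  9.41969773e-01]
5 q [-0.14  0.57  0.92 -0.    1.64  0.94]
{"jaw": 45, "travel": [0.11, 0.05, 0.05], "twist": 0.913}
{"jaw": 45, "travel": [0.12, 0.04, 0.05], "twist": 0.913}
{"jaw": 45, "travel": [0.12, 0.03, 0.04], "twist": 0.912}
{"jaw": 45, "travel": [0.12, 0.02, 0.05], "twist": 0.913}
{"jaw": 45, "travel": [0.13, 0.01, 0.04], "twist": 0.912}
```

```bash
python3 - <<'E'
from h import *
im,M=snap('wrist','w15');np.save('w15M.npy',M)
t,_=snap('top','t15');s,_=snap('scene','s15')
a=cv2.resize(im[60:260,130:380],(400,320),interpolation=cv2.INTER_CUBIC);b=cv2.resize(s[160:270,180:318],(400,320),interpolation=cv2.INTER_CUBIC)
cv2.imwrite('pics/c15.png',np.hstack([a,b]))
# expected ball pixels for bar angle 28 deg
for sgn in(1,-1): print(w2p('wrist',(.661+sgn*.043*np.cos(np.radians(28)),-.0172+sgn*.043*np.sin(np.radians(28)),.205),M))
E
```

```text
[251.6560411  139.43366213]
[252.10553498 237.51151982]
```

View pics/c15.png

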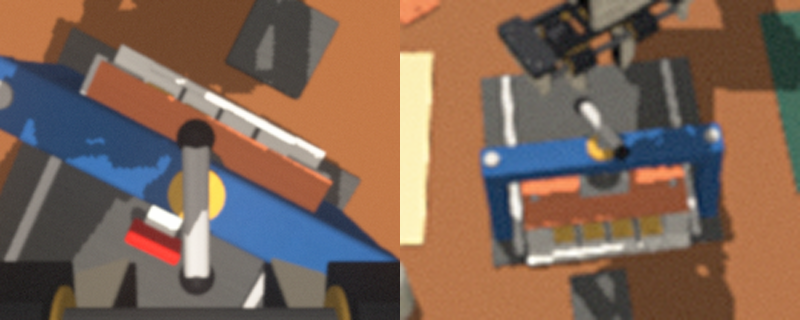

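The handle stays at the angle where I left it: its ball is at (252,143), and 28° predicts (252,139), so there is no spring-back. The cover sits under the foot with the bars beneath it, and the tray is home. Handing in.

```bash
python3 -c "
from cell import robot
print(robot.observe()['time'],robot.hand_in())"
```

```text
the job is handed in; nothing more can be done
96.125 None
```

The press is loaded and clamped, and the job was handed in at 96 s of the 208 s allowed. `hand_in` reports no verdict.

- **Cover off:** I lifted the large cover onto the green mat.
- **Bars:** All four bars went into the four lanes. Each was lowered until it rested at the height of the tray floor, and the wrist camera showed them flat.
- **Cover back on:** The cover was knocked about 3 cm aside on the mat, so I found it again, re-centred it and seated it over both pins. The tool ended at 80.4 mm, against 79.9 mm when I first lifted it off.
- **Tray:** I pushed the tray in until it hit the stop, with 19 N on the tool.
- **Clamp:** I turned the T-handle clockwise from about 0.94 to 4.23 rad, about 25 N by the given spring rate. I have no direct force reading. The turning moment rose from about 0.1 to 0.2 N m. The last pictures showed no spring-back, the foot on the cover, and the robot clear of everything.

- **Unplanned contact:** While I was bringing the cover back, the gripper body met the T-handle with about 10 N. I deliberately nudged the handle aside by a fraction of a radian and re-measured its angle before clamping.
- **Disagreement between checks:** The wrist-camera positions differed from the gripped positions by about 0.7 to 1 mm, and I corrected for that. The turning moment fluctuated too much to confirm the 25 N beyond the handle angle.

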